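# Put the fresh-lacquered plaques away in the dust cupboard

### The job

The white door plaques on the ledge have wet lacquer and must not be touched by the gripper: swing the little cupboard's door wide open, take the flat steel lifter from its cork mat, and with it slide under each plaque, lift it and set it down inside the cupboard on its own feet, all of them side by side on the cupboard floor. When every plaque is in, lay the lifter flat back on the cork mat and shut the door completely; leave the torch and the bulldog clamp where they are and never turn a plaque over.

Things in the scene. Friction and masses are not known exactly. Their poses are not given: they have to be found in the camera images.
- cupboard: low wooden cupboard, fixed, 140 deep (its x) x 300 wide (its y) x 114 mm high, with a clear plastic roof. Origin: centre of its underside. Its open front looks along its -x and is closed by the door. Inside it is 132 deep, 284 wide, 88 mm clear height; walls 8 mm, the floor 20 mm above the ledge. It has room for three plaques side by side along its y (centres 90 mm apart)
- cupboard_in (a point): centre of the cupboard's inner floor, axes as the cupboard's; the front opening lies at x = -66 mm from it, the back wall at +66 mm, the side walls at y = -142 and +142 mm
- door (a joint): angle of the cupboard door in rad: 0 shut, 1.9 fully open; the hinge is upright at the cupboard's -y front edge and the door swings out to the front, stays where it is left. Door 300 wide, 12 thick, top edge 112 mm above the ledge
- door_handle (a point): point on the door's handle, 82 mm above the ledge: an upright round steel bar of 14 mm diameter, from 36 to 108 mm above the ledge, its axis 35 mm out from the door's outer face, 272 mm from the hinge line. It moves with the door; its x axis is the normal of the door, pointing from the outer face inward (the bar stands on the -x side), y points away from the hinge
- door_hinge (a point): point on the door's upright hinge axis, 60 mm above the ledge
- mat: cork mat, fixed, 270 (x) x 120 (y) x 2 mm; origin at the centre of its underside
- lifter: flat steel lifter (spatula) with an upright wooden grip, 0.25 kg. Blade 200 long (its x) x 44 wide x 3 mm thick, flat; origin: centre of the blade's underside, front edge at x = +100 mm. The grip is an upright block 60 long (x) x 22 thick (y), from 3 to 75 mm above the blade's underside, centred at x = -62 mm; to be gripped across its 22 mm thickness from above
- lifter_grip (a point): point in the middle of the lifter's grip, 52 mm above the blade's underside, at x = -62 mm
- lifter_load (a point): point on top of the blade at x = +58 mm, above which the centre of a carried plaque should lie
- plaque1: square white plaque 80 x 80 x 5 mm, 0.1 kg, on four round metal stand-off feet 10 mm high and 9 mm in diameter at x, y = +-34 mm; the underside of the plate is 10 mm above what it stands on, 59 mm free between the feet from each side. Origin: centre at the level of the feet's soles, z up. Two or three plaques are present; an absent one is None
- plaque2: square white plaque 80 x 80 x 5 mm, 0.1 kg, on four round metal stand-off feet 10 mm high and 9 mm in diameter at x, y = +-34 mm; the underside of the plate is 10 mm above what it stands on, 59 mm free between the feet from each side. Origin: centre at the level of the feet's soles, z up. Two or three plaques are present; an absent one is None
- plaque3: square white plaque 80 x 80 x 5 mm, 0.1 kg, on four round metal stand-off feet 10 mm high and 9 mm in diameter at x, y = +-34 mm; the underside of the plate is 10 mm above what it stands on, 59 mm free between the feet from each side. Origin: centre at the level of the feet's soles, z up. Two or three plaques are present; an absent one is None
- torch: yellow plastic torch lying along its x, 145 long, 44 mm high; leave alone
- bulldog: chrome bulldog clamp lying flat, about 65 x 34 x 27 mm; leave alone
Things that resemble listed ones, but are neither listed nor needed, are in the scene too. Several things have the shape of the lifter; the one meant has the colours described above.

How it is judged:
By the outcome, as a careful person would: the job done as asked, in the order asked, and still so for the second after the job is handed in, with the robot touching nothing.
Of plaque1, plaque2, plaque3 only 2 to 3 are there at a start; the rules pass over those that are not, and their reading is None.
At some moment in a run one of plaque1, plaque2, plaque3 may be knocked a few centimetres aside while the robot is not near it.
It also fails if it takes over 210 s, if anything falls off the work surface, if the arm or the gripper's body presses on something with over 40 N, if the wrist force passes 120 N, or if a joint passes its speed limit or range.

### The arm

A 6-joint arm with a two-finger parallel gripper is mounted at the origin on the work surface. World frame = base frame: x ahead of the robot, y to its left, z up, the work surface at z = 0. Lengths are in m, angles in rad, forces in N, time in s.
With the tool pointing down it reaches from about 0.35 to 0.85 m from the base axis. Payload 8.1 kg.
Tool frame: the origin (TCP) lies on the centre line of the jaws, within the pads' length; the fingertips stand env.tcp_to_tips ahead of it and the grasp point (between the pads) lies 2 mm behind it (env.tcp_to_tips is the distance from the TCP to the fingertips, in m); x points along the fingers, y is the direction in which the jaws open and shut, and the axes are right-handed (so a half turn about x gives the same grasp; the last joint's range is limited). The gripper opens to 85 mm and grips with 20 to 120 N. Pads are 22 mm wide; open, the fingers measure 114 mm over their backs; the gripper's body (76 mm by 85 mm) begins 54 mm behind the grasp point. The pads swing forward as they close: fully open they stand 13 mm farther back than shut.
Start: joints at [1.229, 0.13, 1.488, -0, 1.523, -0.085], TCP at [0.152, 0.58, 0.248] pointing down, gripper open.
Joint ranges: [-2.96, 2.96], [-0.89, 2.26], [0.02, 2.5], [-1.34, 4.48], [0, 2.73], [-2.66, 2.66]. Speed limits (rad/s): [2.39, 2.39, 2.79, 3.14, 3.14, 3.14].

### API

Orientations are given as a unit quaternion [w, x, y, z].
In Python, from rig import env gives the robot as it stands.
- The arm moves only by the tool apply_moves, never from a script. Its argument "increments" is a list that holds one entry, the list of rows, each a list of 5 numbers: the finger opening in m, from 0 to 0.0854, then the shift along the tool's x, y, z in m, then the turn about the tool's x in degrees. In form: [[[gripper, tx, ty, tz, spin], ...]]. A call has 1 to 5 rows; each row is the pose to reach, as a shift and turn from the pose commanded when the call began, along the tool's axes at that moment; what a row does not reach only later rows make up. A row lasts 1/12 s, in which the tool goes at most 41.7 mm and 7.16 degrees, less where a joint would pass 70% of its speed; a pose out of reach is approached as far as the arm can. A call with a gripper value outside its range is refused whole. The fingers move at their own pace and stop on an object; "newtons" is the grip in N (left out, the last holds). Time passes only in rows, so rows that repeat a pose let the fingers close. It gives the time, the measured TCP pose, the force and the opening at its end, in the units of the state.
- env.observe(): the state, without advancing time (a new reading comes with each control period).
- env.read_camera(name): name is "side" or "top" or "wrist"; returns the picture (384x512x3 uint8, red, green, blue); there is no depth.
- env.calibration(name): a dict with "camera_matrix" (3x3 intrinsics, pixels), "rvec" (rotation vector, rad) and "tvec" (3), from world to camera coordinates, as OpenCV has them; the wrist camera has in their place "tool_from_camera" (4x4, takes a point from camera to tool coordinates, whose origin is the TCP and whose axes are the tool frame's). Camera axes: x right, y down, z forward; pixel columns grow to the right and rows downward; lengths in m; the calibration is good to about 2 mm. The wrist camera is an equidistant fisheye: a pixel r from the principal point sees the ray r / f radians off the axis. A picture is of the moment at which its call begins: read the wrist's pose just before it. calibration takes no time and is no camera call.
- env.hand_in(): hands the job in, once; it reports no verdict.
The state is a dict: "t": time; "joint_positions": joint angles; "qvel": joint speeds; "effort": joint torques, N m; "tool_pos": TCP position; "ee_rot": TCP orientation; "force": force on the tool from outside, world axes, zero at the start; "ft_torque": the same for the moment, N m; "finger_gap": opening from 0.0 (shut) to 1.0 (fully open).
Only numpy, scipy, OpenCV 4.12 (cv2) and the standard library are available. Lean on these libraries where they do the work, as an engineer would, in place of code of your own. Each camera call takes 0.05 s, during which the arm holds its last target.

## Working session

There is one attempt and no reset: what is moved stays moved. The work goes in short steps, Python scripts to look and compute and a tool call to move; the robot and the scene stay as the last step left them, time stands still between calls to the robot, and variables do not carry over. Pictures are saved under pics/ and viewed, and the job is handed in when it is done.

Besides the shell and the picture viewer there is one more tool, called after "Emit:" as name([rows], argument=value, ...), one row to a line, values as JSON. apply_moves: Moves the arm, as the interface text tells. Its arguments: {"type":"object","properties":{"increments":{"type":"array","items":{"type":"array","items":{"type":"array","items":{"type":"number"}}}},"newtons":{"type":"number"}},"required":["increments"]}

```bash
ls; mkdir -p pics; python3 - <<'E'
from rig import env
import cv2
print(env.observe(), env.tcp_to_tips)
for n in ['side','top','wrist']:
    c=env.calibration(n); print(n,c)
    cv2.imwrite(f'pics/{n}0.png',env.read_camera(n)[:,:,::-1])
E
```

```text
pics
{'t': 0.0, 'joint_positions': array([ 1.22861362e+00,  1.31178003e-01,  1.48930856e+00,  1.50331328e-05,
        1.52301537e+00, -8.54121875e-02]), 'qvel': array([-1.31873620e-04, -3.38528754e-04, -2.78729357e-04,  4.18439358e-04,
       -5.43423489e-06, -3.24509956e-04]), 'effort': array([-6.96423085e-04, -5.69436693e+01, -5.00522912e+01, -5.15249994e-04,
        1.58087374e-02, -2.94640472e-05]), 'tool_pos': array([0.15217459, 0.57982675, 0.24721828]), 'ee_rot': array([ 0.70113848,  0.08987458,  0.7014353 , -0.09119166]), 'force': array([ 0.00602827,  0.17400462, -0.38547775]), 'ft_torque': array([-0.00133026, -0.00655573,  0.04944741]), 'finger_gap': 0.9977174846386286} 0.017
side {'camera_matrix': array([[483.32174304,   0.        , 261.66087575],
       [  0.        , 483.32174304, 197.28872898],
       [  0.        ,   0.        ,   1.        ]]), 'rvec': array([ 2.16128375,  0.41560752, -0.23235057]), 'tvec': array([-0.44779113, -0.14487664,  2.33998339])}
top {'camera_matrix': array([[357.06376313,   0.        , 254.98964316],
       [  0.        , 357.06376313, 191.21763721],
       [  0.        ,   0.        ,   1.        ]]), 'rvec': array([ 2.15720294, -2.21236276,  0.10668728]), 'tvec': array([-0.17980167,  0.5926607 ,  1.15440814])}
wrist {'camera_matrix': array([[297.31863964,   0.        , 257.98910131],
       [  0.        , 297.31863964, 189.07182231],
       [  0.        ,   0.        ,   1.        ]]), 'tool_from_camera': array([[-8.23470331e-04, -2.86728782e-01,  9.58011444e-01,
        -1.25050828e-01],
       [ 9.99999200e-01, -1.15555985e-03,  5.13707229e-04,
        -1.91131598e-04],
       [ 9.59744913e-04,  9.58011101e-01,  2.86729504e-01,
        -7.25334244e-02],
       [ 0.00000000e+00,  0.00000000e+00,  0.00000000e+00,
         1.00000000e+00]])}
```

View pics/top0.png

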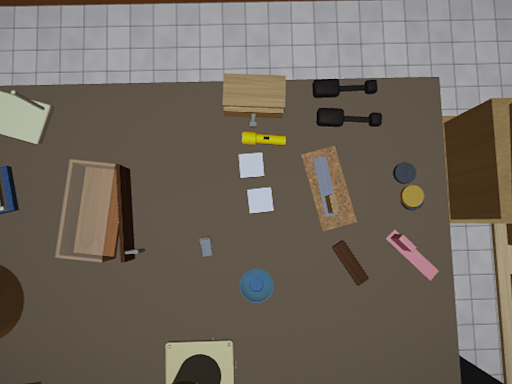

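View pics/side0.png

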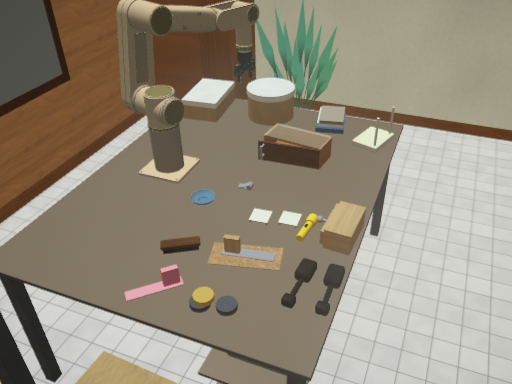

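View pics/wrist0.png

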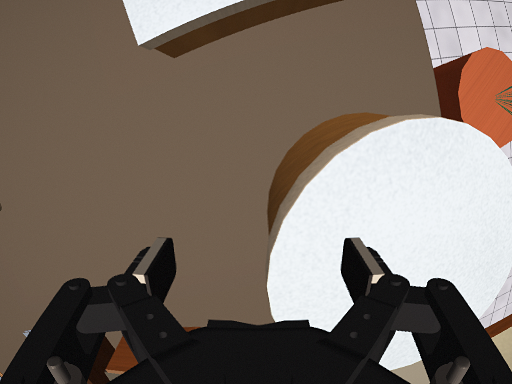

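```bash
cat > h.py <<'E'
import numpy as np, cv2
from scipy.spatial.transform import Rotation as R
from rig import env
C={n:env.calibration(n) for n in ['side','top','wrist']}
def q2R(q): return R.from_quat([q[1],q[2],q[3],q[0]]).as_matrix()
def ray(n,px,st=None):
    px=np.atleast_2d(np.array(px,float)); K=C[n]['camera_matrix']
    u=(px[:,0]-K[0,2])/K[0,0]; v=(px[:,1]-K[1,2])/K[1,1]
    if n=='wrist':
        r=np.hypot(u,v)+1e-12; d=np.c_[np.sin(r)*u/r,np.sin(r)*v/r,np.cos(r)]
        T=C[n]['tool_from_camera']; Rt=q2R(st['ee_rot'])
        return Rt@T[:3,3]+st['tool_pos'], d@(Rt@T[:3,:3]).T
    Rm=cv2.Rodrigues(C[n]['rvec'])[0]
    return -Rm.T@C[n]['tvec'], np.c_[u,v,np.ones(len(u))]@Rm
def onz(n,px,z,st=None):
    o,d=ray(n,px,st); t=(z-o[2])/d[:,2]; return o+t[:,None]*d
def proj(n,P,st=None):
    P=np.atleast_2d(np.array(P,float))
    if n=='wrist':
        T=C[n]['tool_from_camera']; Rt=q2R(st['ee_rot'])
        c=((P-st['tool_pos'])@Rt-T[:3,3])@T[:3,:3]
        th=np.arctan2(np.hypot(c[:,0],c[:,1]),c[:,2]); ph=np.arctan2(c[:,1],c[:,0]);K=C[n]['camera_matrix']
        return np.c_[K[0,2]+K[0,0]*th*np.cos(ph),K[1,2]+K[0,0]*th*np.sin(ph)]
    return cv2.projectPoints(P,C[n]['rvec'],C[n]['tvec'],C[n]['camera_matrix'],None)[0][:,0]
def tri(n1,p1,n2,p2,s1=None,s2=None):
    o1,d1=ray(n1,p1,s1);o2,d2=ray(n2,p2,s2);d1=d1[0]/np.linalg.norm(d1);d2=d2[0]/np.linalg.norm(d2)
    A=np.c_[d1,-d2];t=np.linalg.lstsq(A,o2-o1,rcond=None)[0];a=o1+t[0]*d1;b=o2+t[1]*d2
    return (a+b)/2,np.linalg.norm(a-b)
def shot(n,name,crop=None,s=1):
    st=env.observe(); im=env.read_camera(n); np.save(f'pics/{name}.npy',im)
    if n=='wrist': np.savez(f'pics/{name}_st.npz',**st)
    save(im,name,crop,s); return im,st
def save(im,name,crop=None,s=1):
    o=im
    if crop: x0,y0,x1,y1=crop; o=im[y0:y1,x0:x1]
    cv2.imwrite(f'pics/{name}.png',cv2.resize(o[:,:,::-1],None,fx=s,fy=s,interpolation=cv2.INTER_CUBIC))
def quad(im,lo,hi,amin=30,hsv=True):
    m=cv2.inRange(cv2.cvtColor(im,cv2.COLOR_RGB2HSV) if hsv else im,lo,hi)
    out=[]
    for c in cv2.findContours(m,cv2.RETR_EXTERNAL,cv2.CHAIN_APPROX_NONE)[0]:
        if cv2.contourArea(c)>amin: out.append(c)
    return out
def info():
    s=env.observe(); Rt=q2R(s['ee_rot'])
    print('t %.2f'%s['t'],'p',np.round(s['tool_pos']*1e3,1),'axes x',np.round(Rt[:,0],3),'y',np.round(Rt[:,1],4),'z',np.round(Rt[:,2],4),'F',np.round(s['force'],1),'gap %.3f'%s['finger_gap'],'q',np.round(s['joint_positions'],2)); return s
E
python3 - <<'E'
from h import *
t,_=shot('top','t1'); s,_=shot('side','s1')
save(t,'t1a',(50,130,250,280),4); save(t,'t1b',(180,60,440,285),3); save(s,'s1b',(120,110,380,300),3)
info()
for n,im in (('top',t),('side',s)):
  for c in quad(im,(0,0,200),(180,60,255)):
    r=cv2.minAreaRect(c); print(n,np.round(r[0],1),np.round(r[1],1),r[2],onz(n,r[0],.015))
E
```

```text
t 0.25 p [152.3 580.1 247.8] axes x [-0.    -0.001 -1.   ] y [ 2.539e-01  9.672e-01 -9.000e-04] z [ 9.672e-01 -2.539e-01 -1.000e-04] F [-0.5  0.4  0.8] gap 1.003 q [ 1.23  0.13  1.49 -0.    1.52 -0.09]
top [259.9 199.9] [23.2 22.4] 83.6598129272461 [[ 0.55945523 -0.21058267  0.015     ]]
top [250.9 164.9] [22.8 22.1] 85.2363510131836 [[ 0.67791082 -0.18344956  0.015     ]]
side [343.5 381. ] [ 4. 19.] 90.0 [[ 1.07372973 -0.83379303  0.015     ]]
side [189.5 380.5] [17.  5.] 0.0 [[ 0.66682111 -0.99361159  0.015     ]]
side [410. 378.] [28. 10.] -0.0 [[ 1.24648729 -0.75491677  0.015     ]]
side [321. 377.] [12. 24.] 90.0 [[ 1.01099025 -0.84491033  0.015     ]]
side [461.8 376.9] [ 6.3 13.1] 14.03624439239502 [[ 1.38209436 -0.69744416  0.015     ]]
side [168.9 375.2] [23.6  6.8] 23.198591232299805 [[ 0.60324124 -1.00055585  0.015     ]]
side [ 72.3 375.8] [11.3 27.6] 45.0 [[ 0.34425275 -1.10510045  0.015     ]]
side [380.4 376.3] [27.7 19.8] 12.52880859375 [[ 1.16765056 -0.78019127  0.015     ]]
side [145.3 366.1] [22.1  4.2] 21.250505447387695 [[ 0.52275868 -0.99978075  0.015     ]]
si
[... 5663 characters left out ...]
 -0.2096416  0.015    ]]
side [ 21.5 218.6] [15.9 42.9] 51.34019470214844 [[-0.35060035 -0.5869116   0.015     ]]
side [503.  196.5] [41. 16.] 90.0 [[1.48792121 0.29038753 0.015     ]]
side [170.  169.2] [22.7 55.8] 82.87498474121094 [[ 0.02665899 -0.03292758  0.015     ]]
side [372.5 136.9] [35.1 19.6] 18.43494987487793 [[0.85652428 0.62376245 0.015     ]]
side [437.2 220.8] [119.9 186.7] 14.743562698364258 [[1.24335669 0.0145622  0.015     ]]
side [ 91.1 165.7] [ 15.  145.2] 52.883140563964844 [[-0.34741392 -0.14266258  0.015     ]]
side [207.5  90.5] [48.9 23.7] 6.009005546569824 [[-0.23675833  0.8617627   0.015     ]]
side [270.5  87. ] [18. 47.] 90.0 [[0.11594375 1.05225985 0.015     ]]
```

View pics/t1a.png

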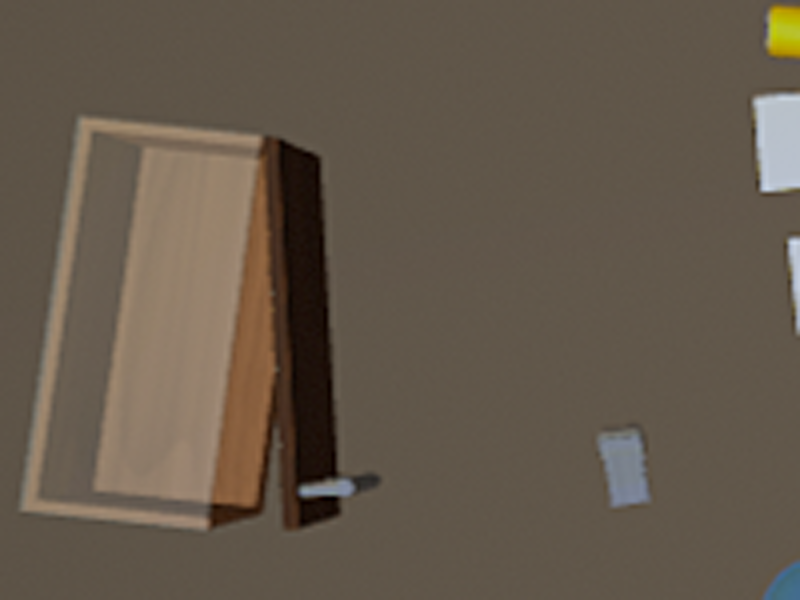

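View pics/t1b.png

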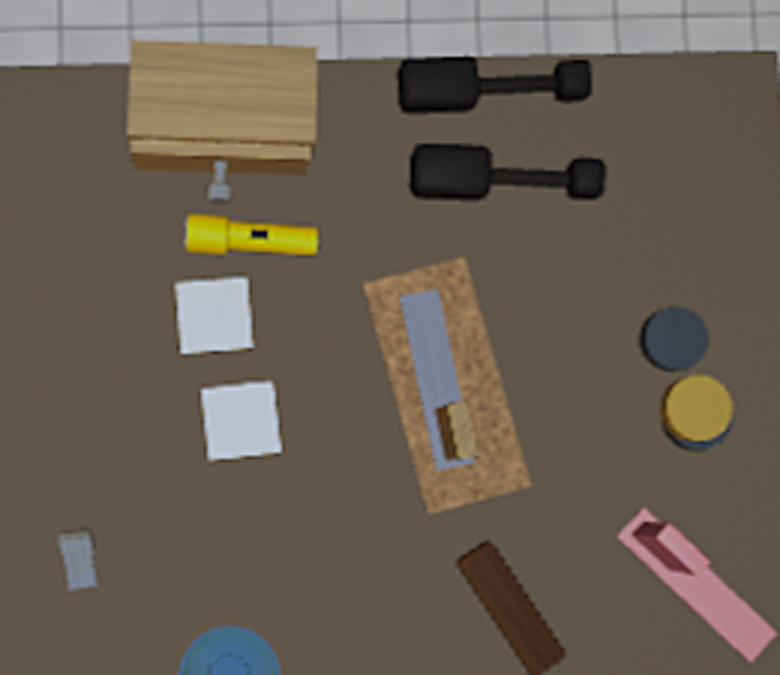

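View pics/s1b.png

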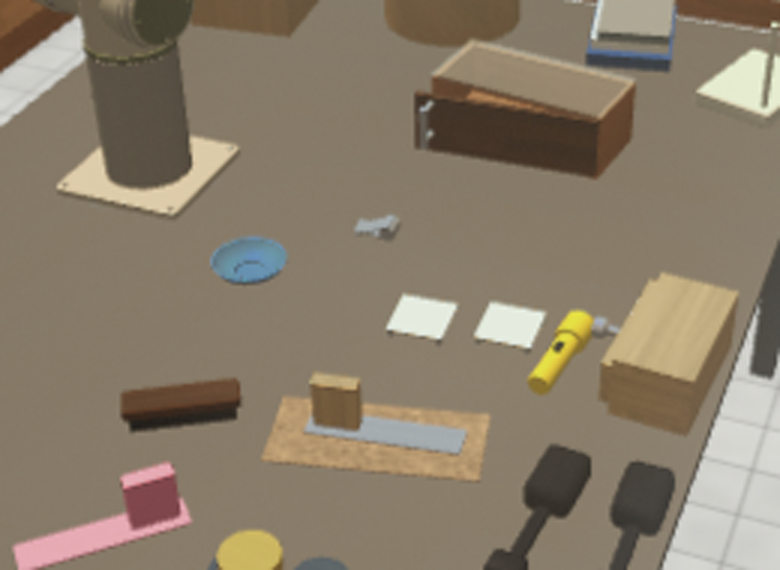

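```bash
python3 - <<'E'
from h import *
P={}
for k,p in dict(bh=(79,117),bf=(20,511),fh=(268,135),ff=(210,529)).items():
    P[k]=onz('top',[50+p[0]/4,130+p[1]/4],.114)[0]; print(k,P[k].round(4))
print(P['bh']-P['fh'],P['fh']-P['ff'],[np.linalg.norm(P[a]-P[b]) for a,b in (('bh','bf'),('fh','ff'),('bh','fh'),('bf','ff'))])
im=np.load('pics/s1.npy'); save(im,'s1c',(240,110,350,180),7)
# handle top in top view (300,490)
print('handle top',onz('top',[50+305/4,130+490/4],.108), 'bottom',onz('top',[50+375/4,130+480/4],.036))
t=np.load('pics/t1.npy')
for c in quad(t,(0,0,200),(180,60,255)):
    a=cv2.approxPolyDP(c,4,True)[:,0]; 
    if len(a)==4:
        w=onz('top',a,.015); e=[np.degrees(np.arctan2(*(w[(i+1)%4]-w[i])[[1,0]])) %90 for i in range(4)]; print(w[:,:2].round(4).tolist(),np.round(e,1))
save(t,'t1l',(290,140,370,235),7)
E
```

```text
bh [0.6928 0.3712 0.114 ]
bf [0.3957 0.4097 0.114 ]
fh [0.6754 0.2271 0.114 ]
ff [0.3786 0.2683 0.114 ]
[0.01734282 0.14404315 0.        ] [ 0.29686294 -0.04122376  0.        ] [np.float64(0.2995678735047326), np.float64(0.299711529622739), np.float64(0.14508342833653723), np.float64(0.14244616198091117)]
handle top [[0.40508193 0.19979018 0.108     ]] bottom [[0.40601542 0.16854468 0.036     ]]
[[0.5985, -0.242], [0.5935, -0.1717], [0.52, -0.1798], [0.5248, -0.2498]] [4.  6.4 4.  6.1]
[[0.7175, -0.2184], [0.7124, -0.1442], [0.6378, -0.1493], [0.6428, -0.2198]] [3.9 3.9 4.1 1. ]
```

View pics/s1c.png

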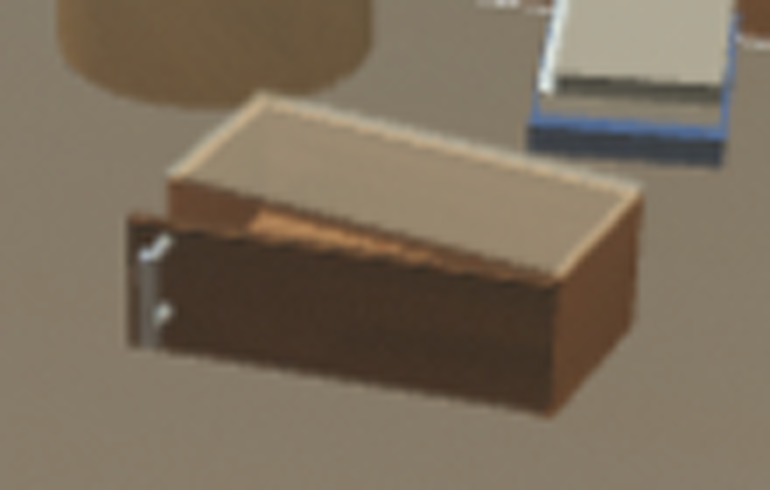

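View pics/t1l.png

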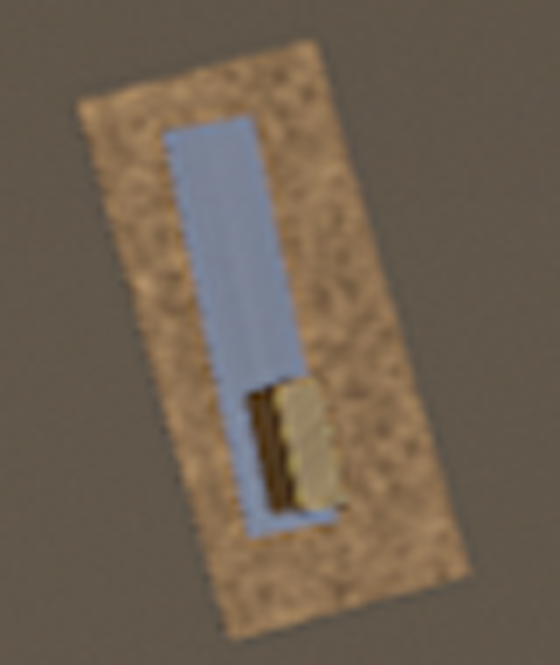

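```bash
python3 - <<'E'
from h import *
print(tri('top',(137.3,251.8),'side',(261.3,144.8)))
print(tri('top',(143.5,250.2),'side',(261.1,159.3)))
h=np.array([.6754,.2271]); yc=np.array([-.2969,.0412])/.2997; xc=np.array([yc[1],-yc[0]])
for a in np.arange(0,.5,.05):
    d=yc*np.cos(a)-xc*np.sin(a); n=xc*np.cos(a)+yc*np.sin(a)
    print(a.round(2),(h+.272*d-.047*n).round(4), 'tip',(h+.3*d-.012*n).round(4))
print('door bottom-right top corner', onz('top',[50+290/4,130+529/4],.112))
# lifter
im=np.load('pics/t1.npy')
c=lambda x,y:(290+x/7,140+y/7)
for nm,p,z in (('tipL',(166,130),.005),('tipR',(252,116),.005),('backL',(250,537),.005),('backR',(338,518),.005),('g1',(277,390),.077),('g2',(316,378),.077),('g3',(343,505),.077),('g4',(302,512),.077)):
    print(nm,onz('top',c(*p),z)[0].round(4))
for nm,p in (('m',(80,103)),('m',(315,40)),('m',(468,573)),('m',(230,640))): print(nm,onz('top',c(*p),.002)[0].round(4))
s=np.load('pics/s1.npy'); save(s,'s1l',(200,225,290,275),8)
E
```

```text
(array([0.41131795, 0.16498198, 0.11950435]), np.float64(0.009232298340397217))
(array([0.40832788, 0.1704858 , 0.03682902]), np.float64(0.006360758726785132))
0.0 [0.3995 0.2179] tip [0.3766 0.2565]
0.05 [0.4003 0.2042] tip [0.3755 0.2415]
0.1 [0.4018 0.1904] tip [0.3751 0.2265]
0.15 [0.4039 0.1768] tip [0.3755 0.2115]
0.2 [0.4068 0.1633] tip [0.3767 0.1965]
0.25 [0.4103 0.15  ] tip [0.3786 0.1816]
0.3 [0.4145 0.1368] tip [0.3812 0.1668]
0.35 [0.4194 0.1239] tip [0.3846 0.1522]
0.4 [0.4248 0.1112] tip [0.3887 0.1378]
0.45 [0.4309 0.0988] tip [0.3935 0.1235]
door bottom-right top corner [[0.37673864 0.20948198 0.112     ]]
tipL [ 0.6961 -0.3974  0.005 ]
tipR [ 0.702  -0.4396  0.005 ]
backL [ 0.4981 -0.4299  0.005 ]
backR [ 0.5061 -0.4726  0.005 ]
g1 [ 0.5635 -0.4298  0.077 ]
g2 [ 0.5685 -0.4477  0.077 ]
g3 [ 0.5108 -0.4574  0.077 ]
g4 [ 0.5082 -0.4387  0.077 ]
m [ 0.7109 -0.3565  0.002 ]
m [ 0.7393 -0.4727  0.002 ]
m [ 0.4782 -0.5347  0.002 ]
m [ 0.4492 -0.4189  0.002 ]
```

View pics/s1l.png

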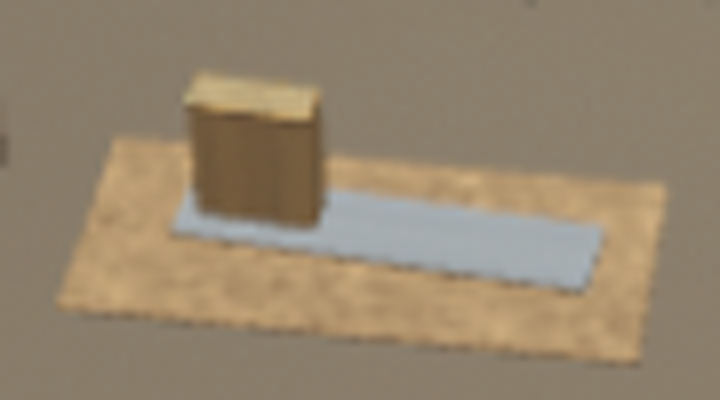

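```bash
cat > plan.py <<'E'
from h import *
def plan(wps,g,step=40,start=None,rot=7.0):
    """wps: list of (x,y,z [mm], yaw deg of tool y). prints calls"""
    s=env.observe(); p=s['tool_pos']*1e3; Rt=q2R(s['ee_rot']); 
    if start is not None: p=np.array(start[:3],float); 
    yaw=np.degrees(np.arctan2(Rt[1,1],Rt[0,1]))
    rows=[]  # absolute poses per row
    for (x,y,z,yw) in wps:
        t=np.array([x,y,z],float); 
        if yw is None: yw=yaw
        dy=(yw-yaw+180)%360-180
        n=max(1,int(np.ceil(np.linalg.norm(t-p)/step-1e-6)),int(np.ceil(abs(dy)/rot-1e-6)))
        for i in range(1,n+1): rows.append((p+(t-p)*i/n, yaw+dy*i/n))
        p=t; yaw=yaw+dy
    yw0=np.degrees(np.arctan2(Rt[1,1],Rt[0,1])); p0=s['tool_pos']*1e3
    for k in range(0,len(rows),5):
        a=np.radians(yw0); ty=np.array([np.cos(a),np.sin(a),0]); tx=np.array([0,0,-1.]); tz=np.cross(tx,ty)
        out=[]
        for (q,w) in rows[k:k+5]:
            d=q-p0; o=[g]+[round(float(d@v)/1e3,4) for v in (tx,ty,tz)]+[round(float(-(w-yw0)),1)]; out.append(o)
        l=out[-1]; p0=p0+1e3*(l[1]*tx+l[2]*ty+l[3]*tz); yw0=yw0-l[4]
        print('[['+','.join('['+','.join('%g'%v for v in o)+']' for o in out)+']]')
E
python3 - <<'E'
from plan import *
plan([(330,150,260,2)],.085)
E
```

```text
[[[0.085,-0.001,-0.0309,0.0234,6.1],[0.085,-0.002,-0.0618,0.0469,12.2],[0.085,-0.0031,-0.0927,0.0703,18.3],[0.085,-0.0041,-0.1236,0.0937,24.4],[0.085,-0.0051,-0.1545,0.1171,30.5]]]
[[[0.085,-0.001,-0.0147,0.0359,6.1],[0.085,-0.002,-0.0295,0.0718,12.3],[0.085,-0.003,-0.0442,0.1077,18.4],[0.085,-0.0041,-0.059,0.1435,24.5],[0.085,-0.0051,-0.0737,0.1794,30.6]]]
[[[0.085,-0.001,0.0056,0.0384,6.1],[0.085,-0.002,0.0111,0.0768,12.2]]]
```

Emit:
apply_moves([
  [[0.085,-0.001,-0.031,0.023,6.1],[0.085,-0.002,-0.062,0.047,12.2],[0.085,-0.003,-0.093,0.07,18.3],[0.085,-0.004,-0.124,0.094,24.4],[0.085,-0.005,-0.154,0.117,30.5]],
])

```text
t: 0.67
tool_pos: [0.2266, 0.3999, 0.253]
ee_rot: [0.652, 0.273, 0.652, -0.273]
force: [1.0, -1.0, 0.0]
finger_gap: 0.997
```

Emit:
apply_moves([
  [[0.085,-0.001,-0.015,0.036,6.1],[0.085,-0.002,-0.029,0.072,12.3],[0.085,-0.003,-0.044,0.108,18.4],[0.085,-0.004,-0.059,0.143,24.5],[0.085,-0.005,-0.074,0.179,30.6]],
])

```text
t: 1.08
tool_pos: [0.3001, 0.2209, 0.2584]
ee_rot: [0.557, 0.436, 0.557, -0.435]
force: [1.1, 0.0, -0.0]
finger_gap: 0.997
```

```bash
python3 - <<'E'
from plan import *
info()
plan([(400,165,230,2)],.085)
E
```

```text
t 1.08 p [300.1 220.9 258.4] axes x [ 0.001  0.    -1.   ] y [9.706e-01 2.406e-01 7.000e-04] z [ 2.406e-01 -9.706e-01 -2.000e-04] F [ 1.1  0.  -0. ] gap 0.997 q [ 0.5  -0.53  2.05  0.    1.63  0.25]
[[[0.085,0.0095,0.0278,0.0261,4],[0.085,0.0189,0.0557,0.0522,7.9],[0.085,0.0284,0.0835,0.0783,11.9]]]
```

Emit:
apply_moves([
  [[0.085,0.01,0.028,0.026,4],[0.085,0.019,0.056,0.052,7.9],[0.085,0.028,0.0835,0.0783,11.9],[0.085,0.028,0.0835,0.0783,11.9]],
])

```text
t: 1.42
tool_pos: [0.4032, 0.1632, 0.2279]
ee_rot: [0.508, 0.491, 0.507, -0.493]
force: [0.7, 0.8, -1.3]
finger_gap: 0.994
```

```bash
python3 - <<'E'
from plan import *
info()
im,st=shot('wrist','w1')
print(proj('wrist',[[.406,.168,.108],[.406,.168,.036],[.6754,.2271,.114],[.3786,.2683,.114]],st))
info()
E
```

```text
t 1.42 p [403.2 163.2 227.9] axes x [-0.001 -0.002 -1.   ] y [ 0.9995  0.0311 -0.0013] z [ 0.0311 -0.9995  0.0024] F [ 0.7  0.8 -1.3] gap 0.994 q [ 0.27 -0.32  1.95 -0.    1.52  0.24]
[[261.15158621 183.0444262 ]
 [260.52348417 165.29426637]
 [513.09155459 140.46750184]
 [230.50672431  61.94427128]]
t 1.47 p [401.3 164.8 228.7] axes x [-0.003 -0.001 -1.   ] y [ 0.9994  0.0346 -0.0028] z [ 0.0346 -0.9994  0.0012] F [0.2 0.8 0.1] gap 0.992 q [ 0.27 -0.32  1.95 -0.    1.52  0.24]
```

View pics/w1.png

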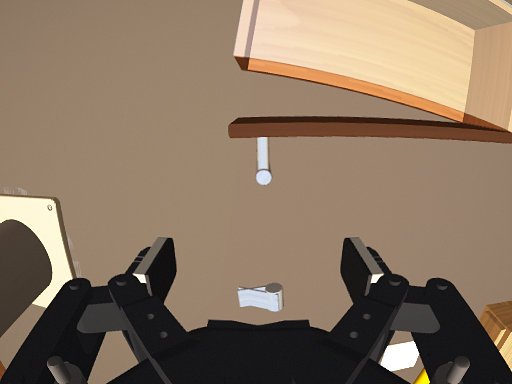

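```bash
python3 - <<'E'
from plan import *
d=dict(np.load('pics/w1_st.npz'))
for nm,p,z in (('bar',(263.5,177.5),.108),('dcorner',(230,124),.112),('dcornout',(230,137),.112),('mid',(400,120),.112),('fend',(500,131),.112),('cb ff front',(236,57),.114),):
    print(nm,onz('wrist',p,z,d)[0].round(4))
save(np.load('pics/w1.npy'),'w1a',(220,0,512,200),2.7)
E
```

```text
bar [0.4078 0.173  0.108 ]
dcorner [0.3792 0.2179 0.112 ]
dcornout [0.3793 0.2073 0.112 ]
mid [0.5248 0.2301 0.112 ]
fend [0.6528 0.2343 0.112 ]
cb ff front [0.3828 0.2724 0.114 ]
```

View pics/w1a.png

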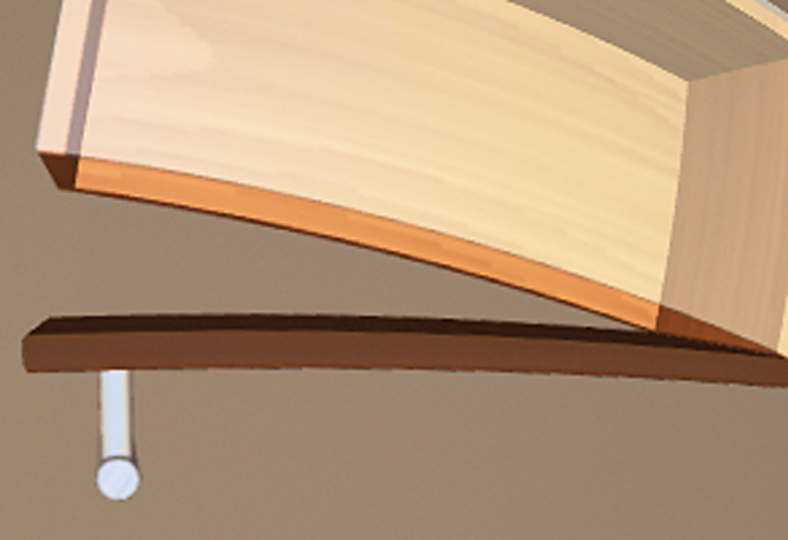

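```bash
python3 - <<'E'
from plan import *
info()
plan([(407,172,130,3),(407,172,95,3),(407,172,95,3)],.085,step=35)
E
```

```text
t 1.47 p [401.3 164.8 228.7] axes x [-0.003 -0.001 -1.   ] y [ 0.9994  0.0346 -0.0028] z [ 0.0346 -0.9994  0.0012] F [0.2 0.8 0.1] gap 0.992 q [ 0.27 -0.32  1.95 -0.    1.52  0.24]
[[[0.085,0.0329,0.002,-0.0023,-0.3],[0.085,0.0658,0.004,-0.0047,-0.7],[0.085,0.0987,0.0059,-0.007,-1],[0.085,0.1337,0.0059,-0.007,-1],[0.085,0.1337,0.0059,-0.007,-1]]]
```

Emit:
apply_moves([
  [[0.085,0.033,0.003,-0.004,-0.5],[0.085,0.066,0.006,-0.007,-1],[0.085,0.099,0.006,-0.007,-1],[0.085,0.133,0.006,-0.007,-1],[0.085,0.133,0.006,-0.007,-1]],
])

```text
t: 1.88
tool_pos: [0.4005, 0.1735, 0.0909]
ee_rot: [0.513, 0.482, 0.516, -0.488]
force: [-1.4, -0.7, -1.8]
finger_gap: 0.998
```

Emit:
apply_moves([
  [[0.01,0,0,0,0],[0.01,0,0,0,0],[0.01,0,0,0,0],[0.01,0,0,0,0],[0.01,0,0,0,0]],
], newtons=40)

```text
t: 2.3
tool_pos: [0.4072, 0.1748, 0.0993]
ee_rot: [0.515, 0.486, 0.514, -0.484]
force: [1.0, -0.6, 0.1]
finger_gap: 0.29
```

```bash
python3 - <<'E'
from plan import *
info()
im,st=shot('wrist','w2')
E
```

```text
t 2.30 p [407.2 174.8  99.3] axes x [ 0.003  0.001 -1.   ] y [0.9983 0.0575 0.0033] z [ 5.750e-02 -9.983e-01 -8.000e-04] F [ 1.  -0.6  0.1] gap 0.290 q [ 0.29 -0.18  2.07  0.    1.24  0.23]
```

View pics/w2.png

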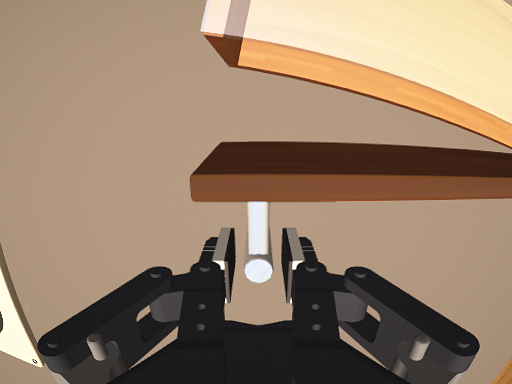

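Emit:
apply_moves([
  [[0.008,0,0,0,0],[0.008,0,0,0,0],[0.008,0,0,0,0]],
], newtons=40)

```text
t: 2.6
tool_pos: [0.4072, 0.1747, 0.0988]
ee_rot: [0.515, 0.486, 0.514, -0.484]
force: [0.7, 0.4, 6.8]
finger_gap: 0.151
```

```bash
cat >> plan.py <<'E'
HG=np.array([.6754,.2271])*1e3; YC=np.array([-.2969,.0412])/.2997; XC=np.array([YC[1],-YC[0]])
def hpos(a,H=HG):
    d=YC*np.cos(a)-XC*np.sin(a); n=XC*np.cos(a)+YC*np.sin(a); return H+272*d-47*n
def arc(a0,a1,z,y0,g,H,n,step=40):
    plan([(*hpos(a,H),z,y0+np.degrees(a-a0)) for a in np.linspace(a0,a1,n+1)[1:]],g,step=step)
E
python3 - <<'E'
from plan import *
s=info()
p=s['tool_pos'][:2]*1e3
for a in (.1,.15,.2,.25): print(a,hpos(a)-p, np.linalg.norm(hpos(a)-HG),np.linalg.norm(p-HG))
E
```

```text
t 2.60 p [407.2 174.7  98.8] axes x [ 0.003  0.001 -1.   ] y [0.9984 0.0573 0.0031] z [ 5.730e-02 -9.984e-01 -8.000e-04] F [0.7 0.4 6.8] gap 0.151 q [ 0.29 -0.18  2.07  0.    1.24  0.23]
0.1 [-5.44708765 15.76115493] 276.07221836519665 273.2561382266099
0.15 [-3.27243721  2.13137587] 276.0722183651967 273.2561382266099
0.2 [ -0.41929948 -11.3726823 ] 276.0722183651966 273.2561382266099
0.25 [  3.10519417 -24.71726646] 276.0722183651967 273.2561382266099
```

```bash
python3 - <<'E'
from plan import *
s=info(); p=s['tool_pos'][:2]*1e3
H=np.array([678.5,230]); d=p-H; d/=np.linalg.norm(d)
f=lambda a:np.linalg.norm(hpos(a,H)-p)
aa=np.linspace(0,.4,401); a0=aa[np.argmin([f(a) for a in aa])]; print(a0,f(a0))
arc(a0,a0+.35,97,3.3,.008,H,5)
E
```

```text
t 2.60 p [407.2 174.7  98.8] axes x [ 0.003  0.001 -1.   ] y [0.9984 0.0573 0.0031] z [ 5.730e-02 -9.984e-01 -8.000e-04] F [0.7 0.4 6.8] gap 0.151 q [ 0.29 -0.18  2.07  0.    1.24  0.23]
0.168 0.7919179747906108
[[[0.008,0.0018,0.0042,0.0189,-4],[0.008,0.0018,0.009,0.0376,-8],[0.008,0.0018,0.015,0.056,-12],[0.008,0.0018,0.0224,0.0739,-16.1],[0.008,0.0018,0.0309,0.0912,-20.1]]]
```

Emit:
apply_moves([
  [[0.008,0,0.004,0.019,-4],[0.008,0,0.009,0.0375,-8],[0.008,0,0.015,0.056,-12],[0.008,0,0.0225,0.074,-16],[0.008,0,0.031,0.091,-20]],
], newtons=40)

```text
t: 3.02
tool_pos: [0.4432, 0.0844, 0.0988]
ee_rot: [0.592, 0.388, 0.591, -0.387]
force: [1.7, 2.1, 5.0]
finger_gap: 0.143
```

```bash
python3 - <<'E'
from plan import *
s=info(); p=s['tool_pos'][:2]*1e3
H=np.array([678.5,230]); f=lambda a:np.linalg.norm(hpos(a,H)-p)
aa=np.linspace(0,1.9,1901); a0=aa[np.argmin([f(a) for a in aa])]; print(a0,f(a0),np.linalg.norm(p-H))
y=s['ee_rot']; Rt=q2R(y); print(np.degrees(np.arctan2(Rt[1,1],Rt[0,1])))
arc(.52,.52+1.3,98,23.3,.008,H,20)
E
```

```text
t 3.02 p [443.2  84.4  98.8] axes x [ 0.002  0.    -1.   ] y [0.9171 0.3986 0.0021] z [ 3.986e-01 -9.171e-01  7.000e-04] F [1.7 2.1 5. ] gap 0.143 q [ 0.07 -0.15  2.05  0.    1.24 -0.34]
0.521 0.6214914170818454 276.69369894687696
23.493417599126783
[[[0.008,0.0008,0.0037,0.0173,-3.5],[0.008,0.0008,0.008,0.0347,-7.3],[0.008,0.0008,0.0134,0.0518,-11],[0.008,0.0008,0.0199,0.0686,-14.7],[0.008,0.0008,0.0275,0.0848,-18.4]]]
[[[0.008,-0,0.0032,0.0177,-3.8],[0.008,-0,0.0075,0.0351,-7.5],[0.008,-0,0.013,0.0522,-11.2],[0.008,-0,0.0195,0.0689,-14.9],[0.008,-0,0.0272,0.0851,-18.6]]]
[[[0.008,-0,0.0032,0.0176,-3.8],[0.008,-0,0.0075,0.035,-7.5],[0.008,-0,0.013,0.0521,-11.2],[0.008,-0,0.0196,0.0688,-14.9],[0.008,-0,0.0272,0.0851,-18.7]]]
[[[0.008,-0,0.0032,0.0176,-3.7],[0.008,-0,0.0075,0.035,-7.4],[0.008,-0,0.013,0.0521,-11.1],[0.008,-0,0.0195,0.0688,-14.9],[0.008,-0,0.0271,0.0851,-18.6]]]
```

Forces are low; I'll continue the arc.

Emit:
apply_moves([
  [[0.008,0,0.0035,0.0175,-3.7],[0.008,0,0.008,0.035,-7.4],[0.008,0,0.0135,0.052,-11],[0.008,0,0.02,0.0685,-14.7],[0.008,0,0.0275,0.085,-18.5]],
])

```text
t: 3.43
tool_pos: [0.5024, 0.0171, 0.0988]
ee_rot: [0.647, 0.288, 0.645, -0.288]
force: [2.3, 4.4, 7.1]
finger_gap: 0.146
```

Emit:
apply_moves([
  [[0.008,0,0.0035,0.0175,-3.7],[0.008,0,0.0075,0.035,-7.5],[0.008,0,0.013,0.052,-11.2],[0.008,0,0.0195,0.069,-14.9],[0.008,0,0.027,0.085,-18.6]],
])

```text
t: 3.85
tool_pos: [0.5796, -0.0275, 0.0988]
ee_rot: [0.685, 0.18, 0.683, -0.179]
force: [1.3, 6.1, 8.0]
finger_gap: 0.146
```

```bash
python3 - <<'E'
from plan import *
s=info(); p=s['tool_pos'][:2]*1e3
H=np.array([678.5,230]); f=lambda a:np.linalg.norm(hpos(a,H)-p)
aa=np.linspace(0,1.9,1901); a0=aa[np.argmin([f(a) for a in aa])]; print(a0,f(a0),np.linalg.norm(p-H))
arc(a0,1.84,98,23.3+np.degrees(a0-.52),.008,H,10)
E
```

```text
t 3.85 p [579.6 -27.5  98.8] axes x [ 0.003  0.001 -1.   ] y [0.4915 0.8709 0.0022] z [ 0.8709 -0.4915  0.002 ] F [1.3 6.1 8. ] gap 0.146 q [-0.14  0.2   1.7   0.    1.25 -1.19]
1.171 0.26674901597635203 275.80553433164334
[[[0.008,0.0008,0.0031,0.0182,-3.9],[0.008,0.0008,0.0076,0.0361,-7.7],[0.008,0.0008,0.0133,0.0537,-11.5],[0.008,0.0008,0.0202,0.0708,-15.4],[0.008,0.0008,0.0282,0.0875,-19.2]]]
[[[0.008,0,0.0033,0.0181,-3.8],[0.008,0,0.0078,0.036,-7.7],[0.008,0,0.0135,0.0536,-11.5],[0.008,0,0.0204,0.0707,-15.3],[0.008,0,0.0284,0.0874,-19.2]]]
```

Emit:
apply_moves([
  [[0.008,0,0.003,0.018,-3.9],[0.008,0,0.0075,0.036,-7.7],[0.008,0,0.0135,0.0535,-11.5],[0.008,0,0.02,0.071,-15.4],[0.008,0,0.028,0.0875,-19.2]],
])

```text
t: 4.27
tool_pos: [0.6694, -0.0451, 0.0988]
ee_rot: [0.705, 0.064, 0.704, -0.062]
force: [-0.6, 8.8, 9.7]
finger_gap: 0.143
```

Emit:
apply_moves([
  [[0.008,0,0.0035,0.018,-3.8],[0.008,0,0.008,0.036,-7.7],[0.008,0,0.0135,0.0535,-11.5],[0.008,0,0.0205,0.0705,-15.3],[0.008,0,0.0285,0.087,-19]],
])

```text
t: 4.68
tool_pos: [0.7596, -0.0323, 0.0989]
ee_rot: [0.705, -0.054, 0.705, 0.055]
force: [-3.5, 6.3, 9.9]
finger_gap: 0.149
```

```bash
python3 - <<'E'
from plan import *
s=info(); p=s['tool_pos'][:2]*1e3
H=np.array([678.5,230]); f=lambda a:np.linalg.norm(hpos(a,H)-p)
aa=np.linspace(0,1.95,1951); a0=aa[np.argmin([f(a) for a in aa])]; print(a0,f(a0),np.linalg.norm(p-H))
E
```

```text
t 4.68 p [759.6 -32.3  98.9] axes x [ 0.001  0.002 -1.   ] y [-0.1534  0.9882  0.0018] z [0.9882 0.1534 0.0014] F [-3.5  6.3  9.9] gap 0.149 q [-0.11  0.66  1.1   0.    1.38 -1.84]
1.837 1.5716583364443941 274.50554945798524
```

Emit:
apply_moves([
  [[0.06,0,0,0,0],[0.06,0,0,0,0],[0.06,0,0,0,0],[0.06,-0.03,0,0,0],[0.06,-0.06,0,0,0]],
])

```text
t: 5.1
tool_pos: [0.755, -0.0344, 0.1535]
ee_rot: [0.702, -0.052, 0.708, 0.053]
force: [1.0, -0.9, 0.5]
finger_gap: 0.706
```

```bash
python3 - <<'E'
from plan import *
s=info(); 
t,_=shot('top','t2',(50,60,300,280),3)
plan([(758,-34,240,99),(720,-140,250,60),(545,-420,240,-80.6)],.085)
E
```

```text
t 5.10 p [755.  -34.4 153.5] axes x [-0.008  0.001 -1.   ] y [-0.1476  0.989   0.0019] z [ 0.989   0.1476 -0.0081] F [ 1.  -0.9  0.5] gap 0.706 q [-0.11  0.61  1.06 -0.    1.48 -1.83]
[[[0.085,-0.0377,0.0005,-0.0006,-0.3],[0.085,-0.0753,0.0011,-0.0012,-0.5],[0.085,-0.077,-0.0155,-0.0101,6],[0.085,-0.0786,-0.032,-0.0189,12.5],[0.085,-0.0803,-0.0485,-0.0278,19]]]
[[[0.085,-0.0017,-0.0186,-0.003,6.5],[0.085,-0.0033,-0.0371,-0.006,13],[0.085,-0.005,-0.0556,-0.009,19.5],[0.085,-0.0045,-0.0702,-0.0148,26.2],[0.085,-0.004,-0.0849,-0.0205,32.9]]]
[[[0.085,0.0004,-0.0154,0.0031,6.7],[0.085,0.0009,-0.0308,0.0062,13.4],[0.085,0.0014,-0.0462,0.0093,20.1],[0.085,0.0019,-0.0617,0.0124,26.8],[0.085,0.0023,-0.0771,0.0155,33.5]]]
[[[0.085,0.0005,-0.0111,0.0111,6.6],[0.085,0.001,-0.0222,0.0222,13.3],[0.085,0.0015,-0.0334,0.0333,20],[0.085,0.0019,-0.0445,0.0444,26.7],[0.085,0.0024,-0.0557,0.0555,33.4]]]
[[[0.085,0.0005,-0.0032,0.0154,6.7],[0.085,0.001,-0.0063,0.0308,13.4],[0.085,0.0014,-0.0095,0.0461,20.1],[0.085,0.0019,-0.0127,0.0615,26.8],[0.085,0.0024,-0.0159,0.0769,33.5]]]
[[[0.085,0.0005,0.0059,0.0146,6.7],[0.085,0.0009,0.0117,0.0292,13.4],[0.085,0.0014,0.0175,0.0438,20.1],[0.085,0.0019,0.0234,0.0584,26.8]]]
```

View pics/t2.png

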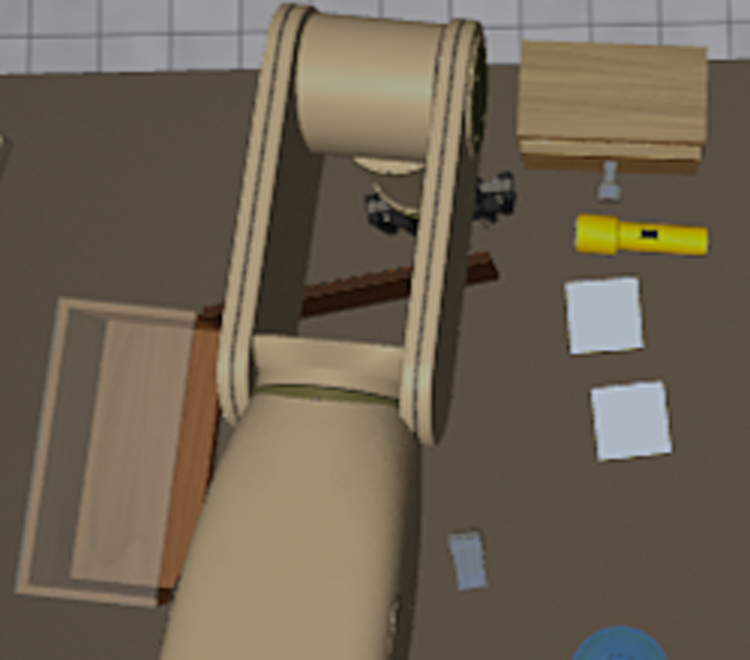

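Emit:
apply_moves([
  [[0.085,-0.0375,0,0,0],[0.085,-0.075,0,0,0],[0.085,-0.077,-0.0155,-0.01,6],[0.085,-0.0785,-0.032,-0.019,12.5],[0.085,-0.08,-0.0485,-0.028,19]],
])

```text
t: 5.57
tool_pos: [0.7373, -0.087, 0.2388]
ee_rot: [0.705, 0.066, 0.703, -0.067]
force: [0.4, 0.1, -0.3]
finger_gap: 0.994
```

Emit:
apply_moves([
  [[0.085,-0.0017,-0.0186,-0.003,6.5],[0.085,-0.0033,-0.037,-0.006,13],[0.085,-0.005,-0.0555,-0.009,19.5],[0.085,-0.0045,-0.07,-0.015,26.2],[0.085,-0.004,-0.085,-0.0205,33]],
])

```text
t: 5.98
tool_pos: [0.701, -0.1675, 0.2413]
ee_rot: [0.656, 0.264, 0.656, -0.264]
force: [0.4, 0.4, -0.5]
finger_gap: 0.99
```

Emit:
apply_moves([
  [[0.085,0,-0.0155,0.003,6.7],[0.085,0.001,-0.031,0.006,13.4],[0.085,0.0015,-0.046,0.0095,20],[0.085,0.002,-0.0615,0.0125,26.8],[0.085,0.0025,-0.077,0.0155,33.5]],
])

```text
t: 6.4
tool_pos: [0.6592, -0.2336, 0.2385]
ee_rot: [0.552, 0.442, 0.552, -0.442]
force: [0.0, -0.2, 0.3]
finger_gap: 0.997
```

Emit:
apply_moves([
  [[0.085,0,-0.011,0.011,6.6],[0.085,0.001,-0.022,0.022,13.3],[0.085,0.0015,-0.0335,0.0335,20],[0.085,0.002,-0.0445,0.0445,26.7],[0.085,0.0025,-0.0555,0.0555,33.4]],
])

```text
t: 6.82
tool_pos: [0.6176, -0.3001, 0.236]
ee_rot: [-0.402, -0.582, -0.402, 0.582]
force: [0.5, -0.0, -0.3]
finger_gap: 1.002
```

Emit:
apply_moves([
  [[0.085,0,-0.003,0.0155,6.7],[0.085,0.001,-0.0065,0.031,13.4],[0.085,0.0015,-0.0095,0.046,20],[0.085,0.002,-0.0125,0.0615,26.8],[0.085,0.0025,-0.016,0.077,33.5]],
])

```text
t: 7.23
tool_pos: [0.5759, -0.3666, 0.2335]
ee_rot: [-0.217, -0.673, -0.217, 0.673]
force: [1.3, -0.4, -0.4]
finger_gap: 0.995
```

Emit:
apply_moves([
  [[0.085,0,0.006,0.0145,6.7],[0.085,0.001,0.012,0.029,13.4],[0.085,0.0015,0.0175,0.044,20],[0.085,0.002,0.0235,0.0585,26.8],[0.085,0.002,0.0235,0.0585,26.8]],
])

```text
t: 7.65
tool_pos: [0.5412, -0.4219, 0.2314]
ee_rot: [-0.054, -0.705, -0.054, 0.706]
force: [-0.6, -0.9, -0.6]
finger_gap: 0.997
```

```bash
python3 - <<'E'
from plan import *
shot('top','t3',(40,60,400,280),2.2)
im,st=shot('wrist','w3'); info()
E
```

```text
t 7.75 p [ 543.1 -419.6  231.6] axes x [-0.     0.001 -1.   ] y [ 1.637e-01 -9.865e-01 -6.000e-04] z [-9.865e-01 -1.637e-01  2.000e-04] F [0.2 0.5 0.6] gap 0.995 q [-0.73  0.37  1.24  0.    1.53  0.67]
```

View pics/w3.png

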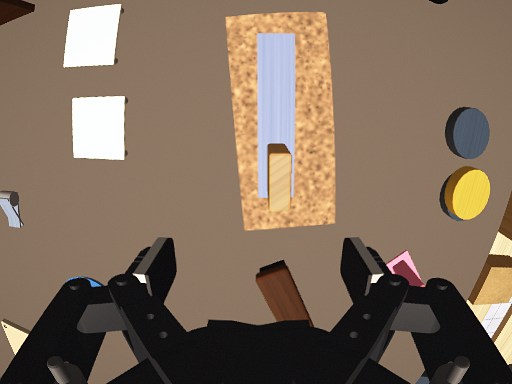

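View pics/t3.png

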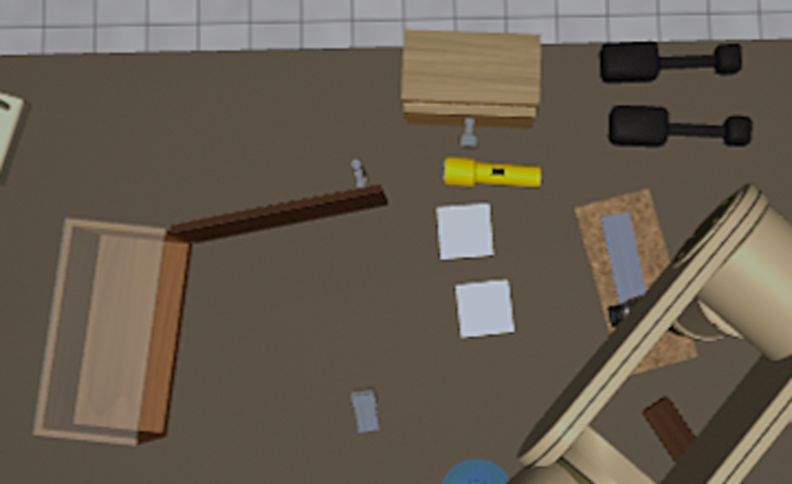

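```bash
python3 - <<'E'
from plan import *
im=np.load('pics/w3.npy'); save(im,'w3a',(220,0,350,240),2.5); save(im,'w3b',(50,0,140,170),3.5)
E
```

```text
(no output)
```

View pics/w3a.png

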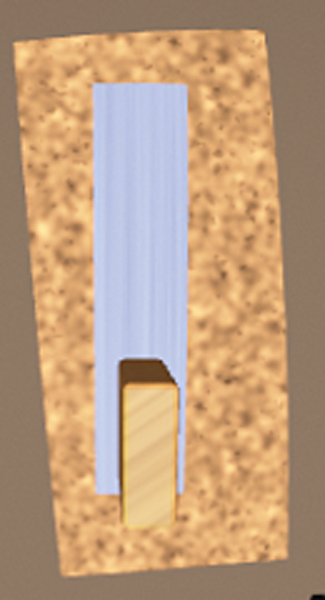

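View pics/w3b.png

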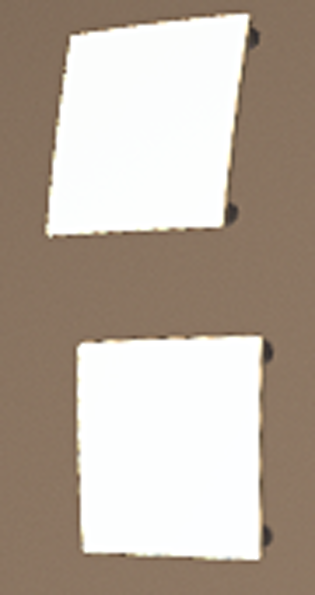

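```bash
python3 - <<'E'
from plan import *
st=dict(np.load('pics/w3_st.npz'))
c=lambda x,y:(220+x/2.5,y/2.5)
g=onz('wrist',[c(121,384),c(178,385),c(176,526),c(122,525)],.077,st); print('grip',g.round(4).tolist(),g.mean(0))
b=onz('wrist',[c(93,83),c(187,83),c(95,494),c(185,493)],.005,st); print('blade',b.round(4).tolist())
hd=lambda v:np.degrees(np.arctan2(v[1],v[0]))
print('heading',hd(b[0]-b[2]),hd(b[1]-b[3]),hd((g[0]+g[1]-g[2]-g[3])), 'tipmid',(b[0]+b[1])/2)
m=onz('wrist',[c(14,42),c(264,30),c(61,576),c(288,558)],.002,st); print('mat',m.round(4).tolist(),m.mean(0),hd(m[0]-m[2]),hd(m[1]-m[3]))
c=lambda x,y:(50+x/3.5,y/3.5)
for q in ([(71,35),(249,15),(223,228),(46,236)],[(78,343),(263,336),(260,558),(83,552)]):
    w=onz('wrist',[c(*p) for p in q],.015,st); print(w.round(4).tolist(),w.mean(0).round(4),[round(hd(w[i]-w[(i+1)%4])%90,1) for i in range(4)],[round(np.linalg.norm(w[i]-w[(i+1)%4]),4) for i in range(4)])
E
```

```text
grip [[0.5685, -0.4264, 0.077], [0.5717, -0.448, 0.077], [0.5152, -0.4581, 0.077], [0.5122, -0.4364, 0.077]] [ 0.54190512 -0.44221998  0.077     ]
blade [[0.6971, -0.3946, 0.005], [0.705, -0.4377, 0.005], [0.4999, -0.4274, 0.005], [0.5076, -0.4717, 0.005]]
heading 9.43958717448303 9.776219405575652 10.117040162037373 tipmid [ 0.70100897 -0.41616025  0.005     ]
mat [[0.7133, -0.3542, 0.002], [0.7414, -0.4704, 0.002], [0.4514, -0.4172, 0.002], [0.4797, -0.5343, 0.002]] [ 0.59646596 -0.44400472  0.002     ] 13.525433280137948 13.720926924730119
[[0.717, -0.1424, 0.015], [0.7205, -0.2218, 0.015], [0.6413, -0.2265, 0.015], [0.6373, -0.1464, 0.015]] [ 0.679  -0.1843  0.015 ] [np.float64(2.5), np.float64(3.4), np.float64(2.8), np.float64(2.9)] [np.float64(0.0795), np.float64(0.0793), np.float64(0.0802), np.float64(0.0797)]
[[0.5971, -0.1677, 0.015], [0.6041, -0.2479, 0.015], [0.5253, -0.2537, 0.015], [0.5177, -0.1747, 0.015]] [ 0.561 -0.211  0.015] [np.float64(5.0), np.float64(4.2), np.float64(5.5), np.float64(5.0)] [np.float64(0.0805), np.float64(0.079), np.float64(0.0794), np.float64(0.0797)]
```

```bash
python3 - <<'E'
from plan import *
plan([(541.6,-442.7,120,-80.4),(541.6,-442.7,56,-80.4)],.085,step=35)
E
```

```text
[[[0.085,0.0279,0.0056,0.0013,-0],[0.085,0.0558,0.0113,0.0026,-0.1],[0.085,0.0837,0.0169,0.0039,-0.1],[0.085,0.1116,0.0225,0.0053,-0.2],[0.085,0.1436,0.0225,0.0053,-0.2]]]
[[[0.085,0.032,0,-0,0]]]
```

Emit:
apply_moves([
  [[0.085,0.028,0.0225,0.0055,0],[0.085,0.056,0.0225,0.0055,0],[0.085,0.084,0.0225,0.0055,0],[0.085,0.112,0.0225,0.0055,0],[0.085,0.12,0.0225,0.0055,0]],
])

```text
t: 8.17
tool_pos: [0.5403, -0.4393, 0.1057]
ee_rot: [-0.057, -0.703, -0.061, 0.706]
force: [-0.3, 1.6, -1.0]
finger_gap: 0.996
```

```bash
python3 - <<'E'
from plan import *
shot('wrist','w4'); info()
plan([(541.6,-442.7,56,-80.4)],.085,step=20)
E
```

```text
t 8.22 p [ 540.3 -439.3  106. ] axes x [-0.006  0.006 -1.   ] y [ 0.1659 -0.9861 -0.007 ] z [-0.9861 -0.1659  0.0051] F [-0.5 -0.2 -1.7] gap 0.995 q [-0.76  0.49  1.32  0.    1.34  0.65]
[[[0.085,0.0167,0.0012,-0.0002,-0],[0.085,0.0333,0.0024,-0.0005,-0],[0.085,0.05,0.0036,-0.0007,-0.1]]]
```

View pics/w4.png

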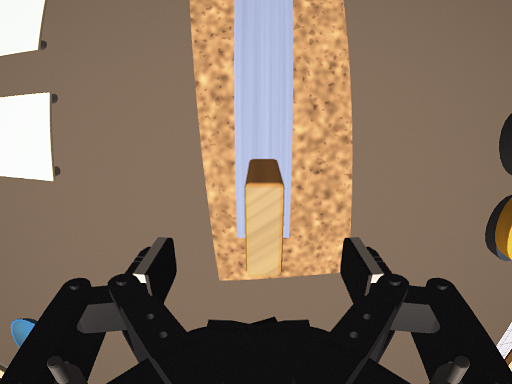

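Emit:
apply_moves([
  [[0.085,0.0165,0.0035,0,0],[0.085,0.033,0.0035,-0.0005,0],[0.085,0.05,0.0035,-0.0005,0],[0.085,0.05,0.0035,-0.0005,0],[0.085,0.05,0.0035,-0.0005,0]],
])

```text
t: 8.63
tool_pos: [0.5436, -0.4458, 0.0621]
ee_rot: [-0.058, -0.705, -0.058, 0.705]
force: [0.2, -0.1, 0.1]
finger_gap: 0.996
```

```bash
python3 - <<'E'
from plan import *
info()
E
```

```text
t 8.63 p [ 543.6 -445.8   62.1] axes x [-0.  0. -1.] y [ 1.639e-01 -9.865e-01 -2.000e-04] z [-9.865e-01 -1.639e-01  1.000e-04] F [ 0.2 -0.1  0.1] gap 0.996 q [-0.76  0.54  1.33  0.    1.27  0.65]
```

Emit:
apply_moves([
  [[0.085,0.006,-0.0035,0.0015,0],[0.085,0.006,-0.0035,0.0015,0],[0.015,0.006,-0.0035,0.0015,0],[0.015,0.006,-0.0035,0.0015,0],[0.015,0.006,-0.0035,0.0015,0]],
], newtons=80)

```text
t: 9.05
tool_pos: [0.5417, -0.443, 0.0567]
ee_rot: [0.058, 0.705, 0.058, -0.704]
force: [0.7, 0.0, 0.1]
finger_gap: 0.598
```

Emit:
apply_moves([
  [[0.015,0,0,0,0],[0.015,0,0,0,0],[0.015,0,0,0,0],[0.015,0,0,0,0],[0.015,0,0,0,0]],
], newtons=80)

```text
t: 9.47
tool_pos: [0.5415, -0.4427, 0.0562]
ee_rot: [0.058, 0.705, 0.058, -0.705]
force: [-0.6, 1.6, 4.0]
finger_gap: 0.245
```

```bash
python3 - <<'E'
from plan import *
info(); shot('wrist','w5'); info()
E
```

```text
t 9.47 p [ 541.5 -442.7   56.2] axes x [ 0. -0. -1.] y [ 1.632e-01 -9.866e-01  3.000e-04] z [-9.866e-01 -1.632e-01 -3.000e-04] F [-0.6  1.6  4. ] gap 0.245 q [-0.76  0.54  1.34  0.    1.25  0.65]
t 9.52 p [ 541.5 -442.7   56.2] axes x [ 0. -0. -1.] y [ 1.632e-01 -9.866e-01  3.000e-04] z [-9.866e-01 -1.632e-01 -3.000e-04] F [-0.4  1.4  4.7] gap 0.251 q [-0.76  0.54  1.34  0.    1.25  0.65]
```

View pics/w5.png

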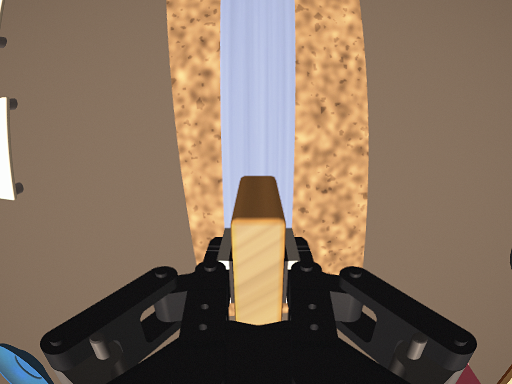

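```bash
python3 - <<'E'
from plan import *
from scipy.optimize import least_squares
P=np.array([(407.2,174.7),(443.2,84.4),(502.4,17.1),(579.6,-27.5),(669.4,-45.1),(759.6,-32.3)])
r=least_squares(lambda v:np.hypot(*(P-v[:2]).T)-v[2],[678,230,276]); print(r.x,r.fun)
plan([(541.5,-442.7,150,-80.6),(582,-455,150,5),(582,-455,150,5)],.015)
E
```

```text
[676.57336521 229.78435704 274.94260053] [ 0.00520593  0.01146629 -0.04080556  0.01025713  0.03533843 -0.02146222]
[[[0.015,-0.0313,-0,0,-0],[0.015,-0.0625,-0,0,-0],[0.015,-0.0938,-0,0,-0],[0.015,-0.0938,0.0014,-0.0029,-6.6],[0.015,-0.0938,0.0029,-0.0058,-13.2]]]
[[[0.015,-0,0.002,-0.0025,-6.6],[0.015,-0,0.0041,-0.0051,-13.1],[0.015,-0,0.0062,-0.0076,-19.7],[0.015,-0,0.0082,-0.0101,-26.3],[0.015,-0,0.0103,-0.0126,-32.9]]]
[[[0.015,-0,0.0031,-0.001,-6.6],[0.015,-0,0.0062,-0.002,-13.2],[0.015,-0,0.0093,-0.0029,-19.8],[0.015,-0,0.0124,-0.0039,-26.3],[0.015,-0,0.0155,-0.0049,-32.9]]]
[[[0.015,-0,0.0032,0.0009,-6.6],[0.015,-0,0.0032,0.0009,-6.6]]]
```

Emit:
apply_moves([
  [[0.015,-0.031,0,0,0],[0.015,-0.0625,0,0,0],[0.015,-0.094,0,0,0],[0.015,-0.094,0.0015,-0.003,-6.6],[0.015,-0.094,0.003,-0.006,-13.2]],
])

```text
t: 9.93
tool_pos: [0.549, -0.446, 0.1533]
ee_rot: [0.142, 0.694, 0.138, -0.692]
force: [-0.1, -0.3, -2.5]
finger_gap: 0.252
```

Emit:
apply_moves([
  [[0.015,0,0.002,-0.0025,-6.6],[0.015,0,0.004,-0.005,-13.1],[0.015,0,0.006,-0.0075,-19.7],[0.015,0,0.008,-0.01,-26.3],[0.015,0,0.0105,-0.0125,-32.9]],
])

```text
t: 10.35
tool_pos: [0.563, -0.4492, 0.1485]
ee_rot: [-0.33, -0.625, -0.332, 0.625]
force: [-0.3, 0.2, -2.3]
finger_gap: 0.245
```

Emit:
apply_moves([
  [[0.015,0,0.003,-0.001,-6.6],[0.015,0,0.006,-0.002,-13.2],[0.015,0,0.0095,-0.003,-19.8],[0.015,0,0.0125,-0.004,-26.3],[0.015,0,0.0155,-0.005,-32.9]],
])

```text
t: 10.77
tool_pos: [0.5786, -0.454, 0.1485]
ee_rot: [-0.494, -0.506, -0.495, 0.506]
force: [0.1, 0.5, -2.5]
finger_gap: 0.247
```

Emit:
apply_moves([
  [[0.015,0,0.003,0.001,-6.6],[0.015,0,0.003,0.001,-6.6],[0.015,0,0.003,0.001,-6.6],[0.015,0,0.003,0.001,-6.6]],
])

```text
t: 11.1
tool_pos: [0.5815, -0.4551, 0.1491]
ee_rot: [0.52, 0.479, 0.521, -0.479]
force: [-0.2, 1.0, -3.4]
finger_gap: 0.251
```

```bash
python3 - <<'E'
from plan import *
info(); shot('wrist','w6'); shot('top','t4',(200,100,400,280),4)
E
```

```text
t 11.10 p [ 581.5 -455.1  149.1] axes x [-0.001  0.001 -1.   ] y [ 9.965e-01  8.300e-02 -8.000e-04] z [ 8.300e-02 -9.965e-01 -7.000e-04] F [-0.2  1.  -3.4] gap 0.251 q [-0.73  0.56  1.14 -0.    1.44 -0.82]
```

View pics/w6.png

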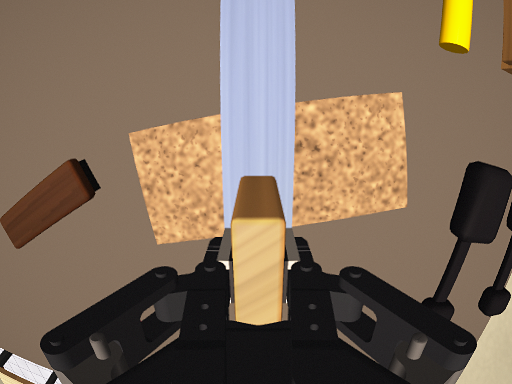

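```bash
python3 - <<'E'
from plan import *
h=np.array([np.cos(np.radians(95)),np.sin(np.radians(95))]); A=np.array([561,-211])
a=A-232*h; b=A-120*h; print(a,b)
plan([(*a,100,5),(*a,57.7,5),(*a,57.7,5),(*a,57.7,5)],.015,step=30)
E
```

```text
[ 581.22013232 -442.11716996] [ 571.45868913 -330.54336377]
[[[0.015,0.0247,0.0003,-0.0065,-0.1],[0.015,0.0495,0.0007,-0.013,-0.2],[0.015,0.0706,0.0007,-0.013,-0.2],[0.015,0.0918,0.0007,-0.013,-0.2],[0.015,0.0918,0.0007,-0.013,-0.2]]]
[[[0.015,-0,-0,-0,0]]]
```

View pics/t4.png

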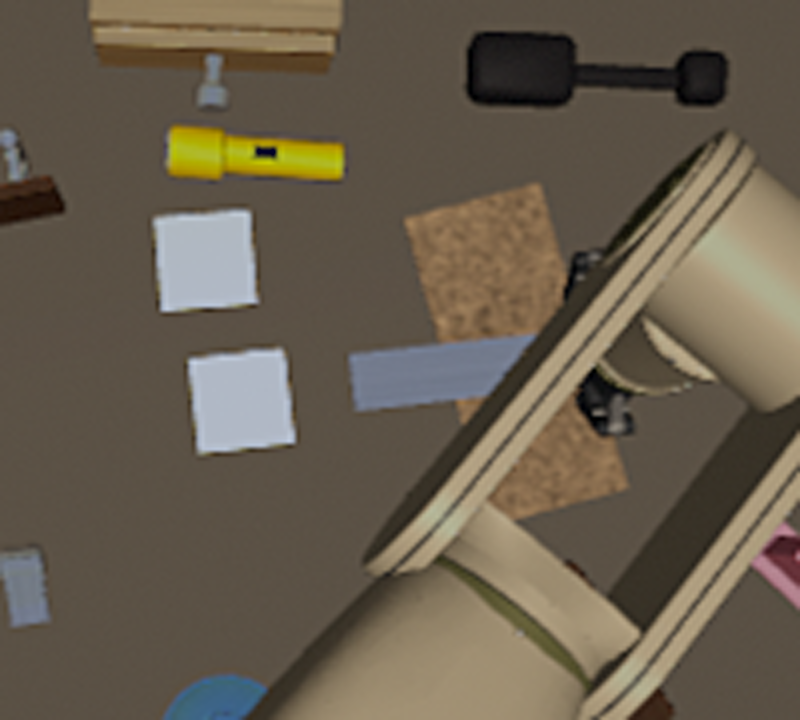

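Emit:
apply_moves([
  [[0.015,0.025,0.0005,-0.0065,0],[0.015,0.05,0.0005,-0.013,0],[0.015,0.07,0.0005,-0.013,0],[0.015,0.08,0.0005,-0.013,0],[0.015,0.08,0.0005,-0.013,0]],
])

```text
t: 11.62
tool_pos: [0.5793, -0.4407, 0.0659]
ee_rot: [0.519, 0.478, 0.523, -0.478]
force: [-0.6, 1.8, -3.2]
finger_gap: 0.246
```

Emit:
apply_moves([
  [[0.015,0.006,0,0,0],[0.015,0.0115,0,0,0],[0.015,0.0115,0,0,0],[0.015,0.0115,0,0,0]],
])

```text
t: 11.95
tool_pos: [0.5816, -0.4427, 0.0591]
ee_rot: [0.522, 0.478, 0.521, -0.478]
force: [0.2, -0.1, -2.6]
finger_gap: 0.243
```

```bash
python3 - <<'E'
from plan import *
info(); t,_=shot('top','t5',(230,170,350,230),6.5);s,_=shot('side','s5',(220,190,330,270),7)
info()
E
```

```text
t 11.95 p [ 581.6 -442.7   59.1] axes x [ 0.001 -0.001 -1.   ] y [9.962e-01 8.660e-02 8.000e-04] z [ 8.660e-02 -9.962e-01  8.000e-04] F [ 0.2 -0.1 -2.6] gap 0.243 q [-0.72  0.62  1.23 -0.    1.29 -0.81]
t 12.05 p [ 581.7 -442.7   59.4] axes x [ 0.001 -0.001 -1.   ] y [0.9962 0.0867 0.0011] z [ 0.0867 -0.9962  0.0011] F [ 0.2  0.3 -2.2] gap 0.249 q [-0.72  0.62  1.23  0.    1.29 -0.81]
```

View pics/t5.png

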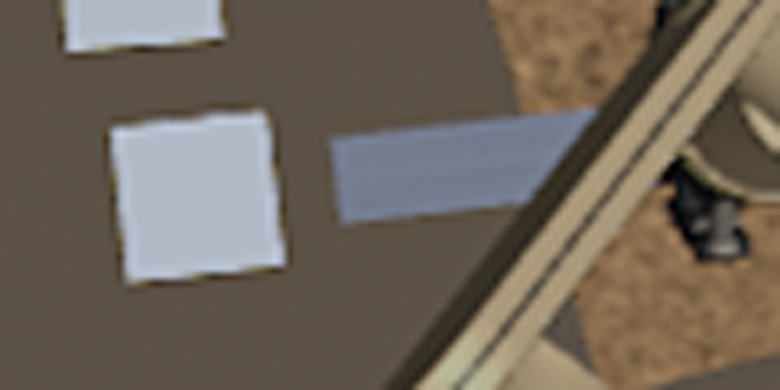

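View pics/s5.png

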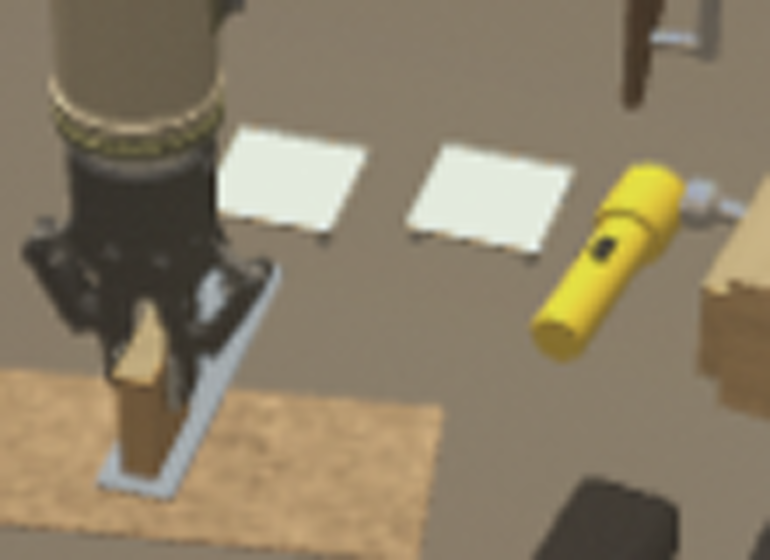

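Emit:
apply_moves([
  [[0.015,0.002,0,0,0],[0.015,0.002,0,-0.012,0],[0.015,0.002,0,-0.027,0],[0.015,0.002,0,-0.042,0],[0.015,0.002,0,-0.055,0]],
])

```text
t: 12.47
tool_pos: [0.5765, -0.3868, 0.0565]
ee_rot: [0.521, 0.478, 0.521, -0.478]
force: [-0.1, 0.1, -2.8]
finger_gap: 0.246
```

Emit:
apply_moves([
  [[0.015,0,0,-0.015,0],[0.015,0,0,-0.03,0],[0.015,0,0,-0.045,0],[0.015,0,0,-0.057,0],[0.015,0,0,-0.057,0]],
])

```text
t: 12.88
tool_pos: [0.5716, -0.3283, 0.0563]
ee_rot: [0.521, 0.478, 0.522, -0.477]
force: [0.2, -0.5, -1.4]
finger_gap: 0.249
```

```bash
python3 - <<'E'
from plan import *
info(); t,_=shot('top','t6',(230,150,350,230),6.5);s,_=shot('side','s6',(220,190,330,270),7)
info()
E
```

```text
t 12.88 p [ 571.6 -328.3   56.3] axes x [-0.     0.001 -1.   ] y [ 9.961e-01  8.850e-02 -2.000e-04] z [ 0.0885 -0.9961 -0.0011] F [ 0.2 -0.5 -1.4] gap 0.249 q [-0.6   0.44  1.48  0.    1.22 -0.69]
t 12.98 p [ 571.8 -330.6   56.7] axes x [ 0.    -0.001 -1.   ] y [9.961e-01 8.770e-02 4.000e-04] z [ 8.770e-02 -9.961e-01  6.000e-04] F [ 0.5 -0.9 -2. ] gap 0.243 q [-0.6   0.45  1.47 -0.    1.22 -0.69]
```

View pics/t6.png

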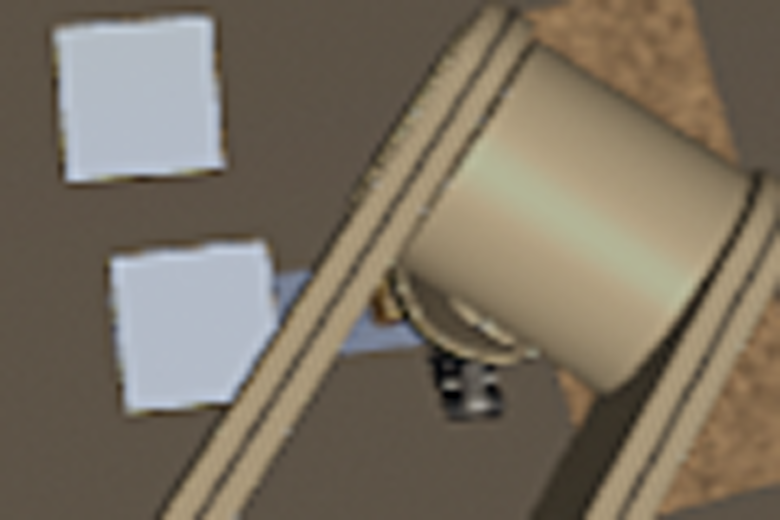

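View pics/s6.png

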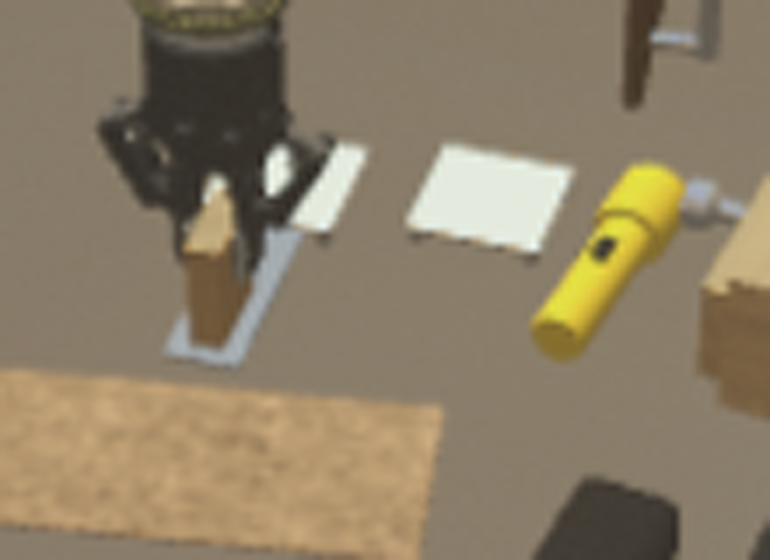

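Emit:
apply_moves([
  [[0.015,-0.004,0,0,0],[0.015,-0.01,0,0,0],[0.015,-0.018,0,0,0],[0.015,-0.028,0,0,0],[0.015,-0.036,0,0,0]],
])

```text
t: 13.4
tool_pos: [0.5719, -0.3314, 0.094]
ee_rot: [0.522, 0.478, 0.521, -0.478]
force: [-0.2, 0.0, -3.2]
finger_gap: 0.246
```

```bash
python3 - <<'E'
from plan import *
info(); t,_=shot('top','t7',(230,150,350,230),6.5);s,_=shot('side','s7',(220,180,330,260),7)
info()
E
```

```text
t 13.40 p [ 571.9 -331.4   94. ] axes x [ 0.001 -0.001 -1.   ] y [0.9963 0.0864 0.001 ] z [ 8.640e-02 -9.963e-01  8.000e-04] F [-0.2  0.  -3.2] gap 0.246 q [-0.6   0.4   1.45 -0.    1.28 -0.69]
t 13.50 p [ 573.  -331.9   95.4] axes x [ 0.004 -0.003 -1.   ] y [0.9962 0.0866 0.0036] z [ 0.0866 -0.9962  0.0029] F [ 0.4  0.2 -2.1] gap 0.243 q [-0.6   0.4   1.45  0.    1.28 -0.69]
```

View pics/s7.png

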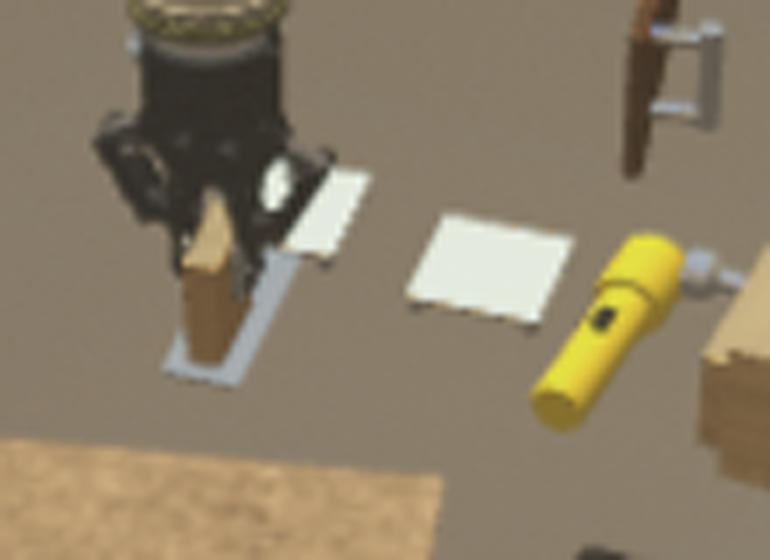

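```bash
python3 - <<'E'
from plan import *
plan([(572,-330,140,5),(530,-150,150,0),(448.6,56.4,150,-7.9),(448.6,56.4,150,-7.9)],.015,step=22)
E
```

```text
[[[0.015,-0.0149,-0.0003,-0.0007,-0],[0.015,-0.0297,-0.0006,-0.0013,-0],[0.015,-0.0446,-0.0008,-0.002,-0],[0.015,-0.0457,-0.0038,-0.0224,0.5],[0.015,-0.0468,-0.0067,-0.0427,1.1]]]
[[[0.015,-0.0011,-0.0033,-0.0203,0.5],[0.015,-0.0022,-0.0066,-0.0405,1.1],[0.015,-0.0033,-0.0099,-0.0608,1.6],[0.015,-0.0044,-0.0132,-0.0811,2.2],[0.015,-0.0055,-0.0165,-0.1013,2.8]]]
[[[0.015,-0.0011,-0.0043,-0.0201,0.5],[0.015,-0.0023,-0.0086,-0.0402,1.1],[0.015,-0.0023,-0.0156,-0.0591,1.8],[0.015,-0.0023,-0.0227,-0.078,2.5],[0.015,-0.0023,-0.0297,-0.0969,3.2]]]
[[[0.015,0,-0.0081,-0.0185,0.7],[0.015,0,-0.0162,-0.0369,1.5],[0.015,0,-0.0243,-0.0554,2.2],[0.015,0,-0.0324,-0.0739,2.9],[0.015,0,-0.0405,-0.0924,3.6]]]
[[[0.015,0,-0.0092,-0.0179,0.7],[0.015,0,-0.0185,-0.0358,1.5],[0.015,0,-0.0277,-0.0538,2.2],[0.015,0,-0.0277,-0.0538,2.2]]]
```

Emit:
apply_moves([
  [[0.015,-0.01,0,0,0],[0.015,-0.023,0,-0.002,0],[0.015,-0.035,0,-0.008,0],[0.015,-0.044,-0.0035,-0.0224,0.5],[0.015,-0.047,-0.0065,-0.0425,1]],
])

```text
t: 13.92
tool_pos: [0.5625, -0.29, 0.1429]
ee_rot: [0.518, 0.483, 0.515, -0.482]
force: [0.8, 0.0, -3.0]
finger_gap: 0.242
```

Emit:
apply_moves([
  [[0.015,-0.001,-0.0035,-0.02,0.5],[0.015,-0.002,-0.0065,-0.0405,1.1],[0.015,-0.0035,-0.01,-0.061,1.6],[0.015,-0.0045,-0.013,-0.081,2.2],[0.015,-0.0055,-0.0165,-0.101,2.8]],
])

```text
t: 14.33
tool_pos: [0.5379, -0.188, 0.1463]
ee_rot: [0.506, 0.495, 0.505, -0.495]
force: [-0.1, -0.3, -3.2]
finger_gap: 0.246
```

Emit:
apply_moves([
  [[0.015,-0.001,-0.0045,-0.02,0.5],[0.015,-0.002,-0.0085,-0.04,1.1],[0.015,-0.002,-0.0155,-0.059,1.8],[0.015,-0.002,-0.0225,-0.078,2.5],[0.015,-0.002,-0.03,-0.097,3.2]],
])

```text
t: 14.75
tool_pos: [0.5058, -0.0917, 0.1482]
ee_rot: [0.492, 0.509, 0.491, -0.508]
force: [-0.3, 0.6, -3.3]
finger_gap: 0.249
```

Emit:
apply_moves([
  [[0.015,0,-0.008,-0.0185,0.7],[0.015,0,-0.016,-0.037,1.5],[0.015,0,-0.0245,-0.0555,2.2],[0.015,0,-0.0325,-0.074,2.9],[0.015,0,-0.0405,-0.0925,3.6]],
])

```text
t: 15.17
tool_pos: [0.4683, 0.0021, 0.1481]
ee_rot: [0.475, 0.524, 0.474, -0.524]
force: [0.1, 1.3, -4.5]
finger_gap: 0.246
```

Emit:
apply_moves([
  [[0.015,0,-0.009,-0.018,0.7],[0.015,0,-0.018,-0.035,1.5],[0.015,0,-0.025,-0.048,2.2],[0.015,0,-0.0275,-0.054,2.2],[0.015,0,-0.0275,-0.054,2.2]],
])

```text
t: 15.58
tool_pos: [0.4464, 0.0586, 0.1477]
ee_rot: [0.466, 0.533, 0.465, -0.532]
force: [0.4, -0.1, -3.3]
finger_gap: 0.249
```

```bash
python3 - <<'E'
from plan import *
info(); shot('wrist','w8'); t,_=shot('top','t8',(40,130,290,290),3);s,_=shot('side','s8',(190,90,350,200),5)
info()
E
```

```text
t 15.58 p [446.4  58.6 147.7] axes x [ 0.001  0.    -1.   ] y [ 0.991  -0.1336  0.0013] z [-1.336e-01 -9.910e-01 -5.000e-04] F [ 0.4 -0.1 -3.3] gap 0.249 q [ 0.02 -0.22  2.01  0.    1.35  0.15]
t 15.73 p [447.   56.9 147.3] axes x [ 0.001 -0.    -1.   ] y [ 0.9908 -0.1355  0.001 ] z [-1.355e-01 -9.908e-01  3.000e-04] F [ 0.4 -0.  -3.4] gap 0.248 q [ 0.01 -0.21  2.01 -0.    1.34  0.15]
```

View pics/w8.png

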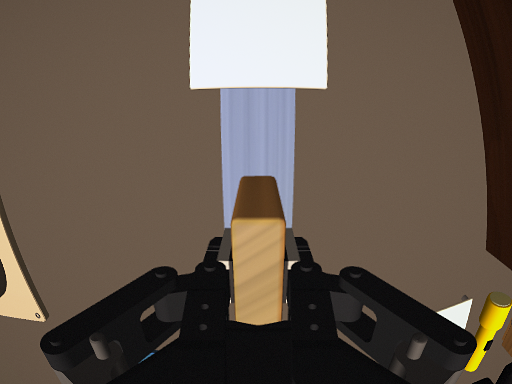

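View pics/t8.png

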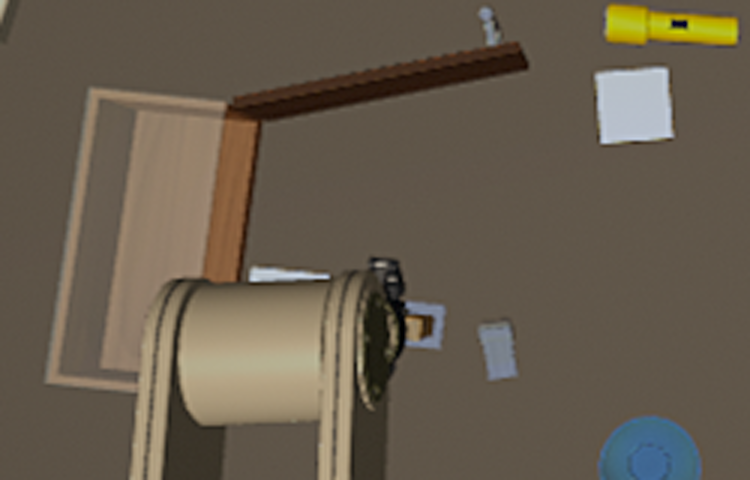

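View pics/s8.png

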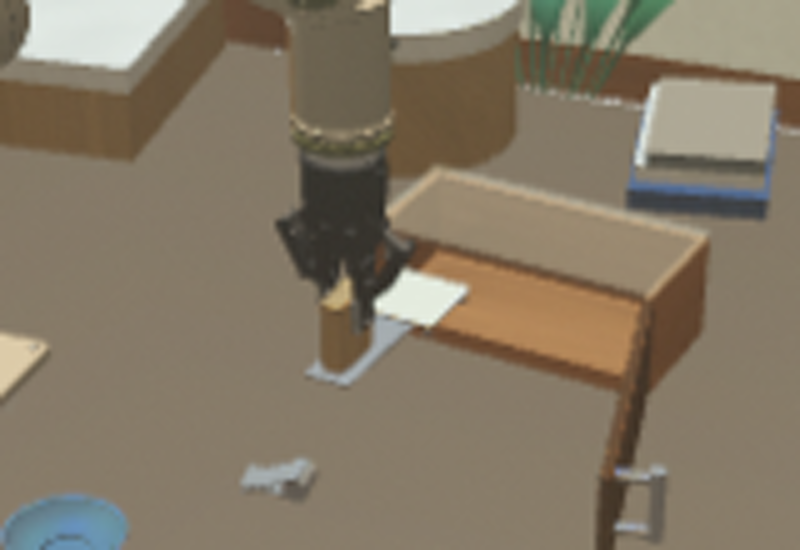

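```bash
python3 - <<'E'
from plan import *
t=np.load('pics/t3.npy'); save(t,'t3b',(45,150,145,270),6)
E
```

```text
(no output)
```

View pics/t3b.png

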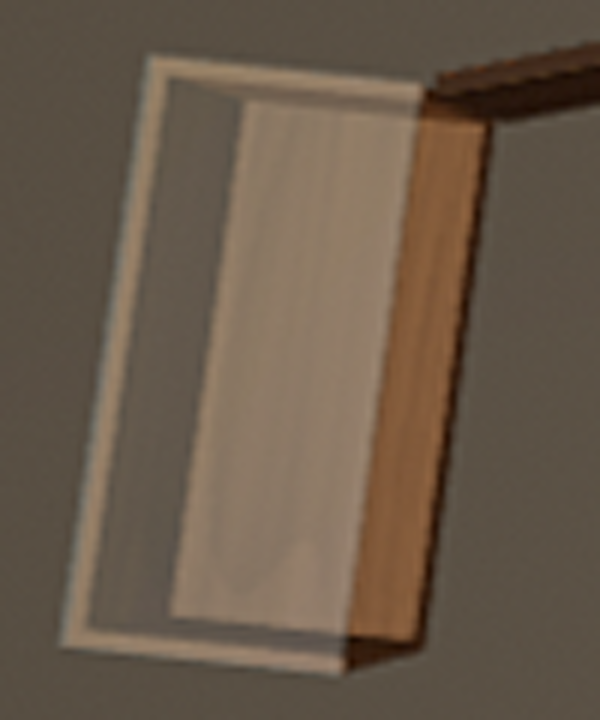

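```bash
python3 - <<'E'
from plan import *
c=lambda x,y:(45+x/6,150+y/6)
r=onz('top',[c(148,55),c(424,88),c(344,672),c(62,646)],.114)
f=onz('top',[c(243,98),c(492,122),c(418,640),c(170,617)],.020)
hd=lambda v:np.degrees(np.arctan2(v[1],v[0]))
for q in (r,f): print(q[:,:2].round(4).tolist(),q.mean(0).round(4),hd(q[2]-q[1]),hd(q[3]-q[0]),hd(q[0]-q[1]),hd(q[3]-q[2]),[round(np.linalg.norm(q[i]-q[(i+1)%4]),4) for i in range(4)])
E
```

```text
[[0.693, 0.3714], [0.6727, 0.2312], [0.3793, 0.2688], [0.3959, 0.4088]] [0.5352 0.32   0.114 ] 172.68065009394036 172.83504651470514 81.74525556819175 83.23369272865052 [np.float64(0.1417), np.float64(0.2958), np.float64(0.1409), np.float64(0.2995)]
[[0.6853, 0.3661], [0.6686, 0.2288], [0.3859, 0.2676], [0.4019, 0.4015]] [0.5354 0.316  0.02  ] 172.1892660174371 172.87918141623788 83.06489686090397 83.20799994466854 [np.float64(0.1383), np.float64(0.2854), np.float64(0.1349), np.float64(0.2857)]
```

```bash
python3 - <<'E'
from plan import *
plan([(451.9,59.5,92,-7.5),(451.9,59.5,92,-7.5),(470.9,203.2,92,-7.5),(470.9,203.2,92,-7.5),(470.9,203.2,92,-7.5)],.015,step=18)
E
```

```text
[[[0.015,0.0138,0.0011,-0.0008,-0.1],[0.015,0.0277,0.0022,-0.0016,-0.1],[0.015,0.0415,0.0034,-0.0024,-0.2],[0.015,0.0553,0.0045,-0.0033,-0.3],[0.015,0.0553,0.0045,-0.0033,-0.3]]]
[[[0.015,0,0,-0.0161,0],[0.015,0,0,-0.0322,0],[0.015,0,0,-0.0483,0],[0.015,0,0,-0.0644,0],[0.015,0,0.0001,-0.0805,0]]]
[[[0.015,0,-0,-0.0161,0],[0.015,0,-0,-0.0322,0],[0.015,0,-0,-0.0483,0],[0.015,0,-0,-0.0644,0],[0.015,0,-0,-0.0644,0]]]
[[[0.015,0,-0,-0,0]]]
```

Emit:
apply_moves([
  [[0.015,0.008,0.001,-0.001,0],[0.015,0.022,0.002,-0.0015,0],[0.015,0.038,0.0035,-0.0025,0],[0.015,0.05,0.0045,-0.003,-0.3],[0.015,0.055,0.0045,-0.003,-0.3]],
])

```text
t: 16.15
tool_pos: [0.4503, 0.059, 0.0892]
ee_rot: [-0.465, -0.531, -0.467, 0.533]
force: [-0.2, -0.1, -3.9]
finger_gap: 0.247
```

Emit:
apply_moves([
  [[0.015,0,0,-0.005,0],[0.015,0,0,-0.017,0],[0.015,0,0,-0.032,0],[0.015,0,0,-0.048,0],[0.015,0,0,-0.064,0]],
])

```text
t: 16.57
tool_pos: [0.4606, 0.1238, 0.0927]
ee_rot: [0.466, 0.532, 0.466, -0.532]
force: [-0.4, -0.9, -3.5]
finger_gap: 0.246
```

Emit:
apply_moves([
  [[0.015,0,0,-0.016,0],[0.015,0,0,-0.032,0],[0.015,0,0,-0.048,0],[0.015,0,0,-0.064,0],[0.015,0,0,-0.074,0]],
])

```text
t: 16.98
tool_pos: [0.4703, 0.1982, 0.0927]
ee_rot: [0.466, 0.532, 0.466, -0.531]
force: [1.2, -0.9, -2.8]
finger_gap: 0.247
```

Emit:
apply_moves([
  [[0.015,0,0,-0.006,0],[0.015,0,0,-0.007,0],[0.015,0,0,-0.007,0]],
])

```text
t: 17.23
tool_pos: [0.4705, 0.2034, 0.0919]
ee_rot: [-0.466, -0.532, -0.466, 0.532]
force: [-0.6, 0.2, -3.2]
finger_gap: 0.247
```

```bash
python3 - <<'E'
from plan import *
info(); shot('wrist','w9'); t,_=shot('top','t9',(40,130,190,290),4);s,_=shot('side','s9',(230,90,350,180),6)
info()
E
```

```text
t 17.23 p [470.5 203.4  91.9] axes x [-0. -0. -1.] y [ 0.9915 -0.1304  0.    ] z [-1.304e-01 -9.915e-01  2.000e-04] F [-0.6  0.2 -3.2] gap 0.247 q [ 0.31  0.03  1.89 -0.    1.22  0.44]
t 17.38 p [470.3 202.8  91.7] axes x [-0. -0. -1.] y [ 9.913e-01 -1.314e-01 -2.000e-04] z [-1.314e-01 -9.913e-01  4.000e-04] F [ 0.1  0.8 -3.5] gap 0.249 q [ 0.31  0.03  1.89 -0.    1.22  0.44]
```

View pics/w9.png

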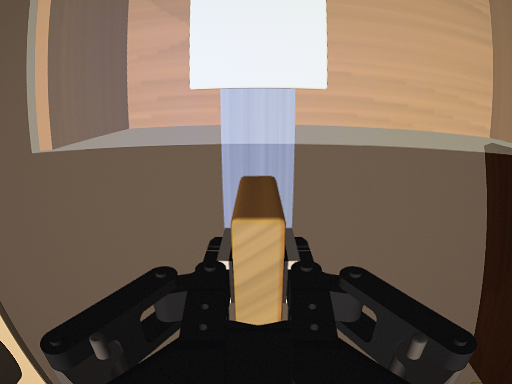

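View pics/s9.png

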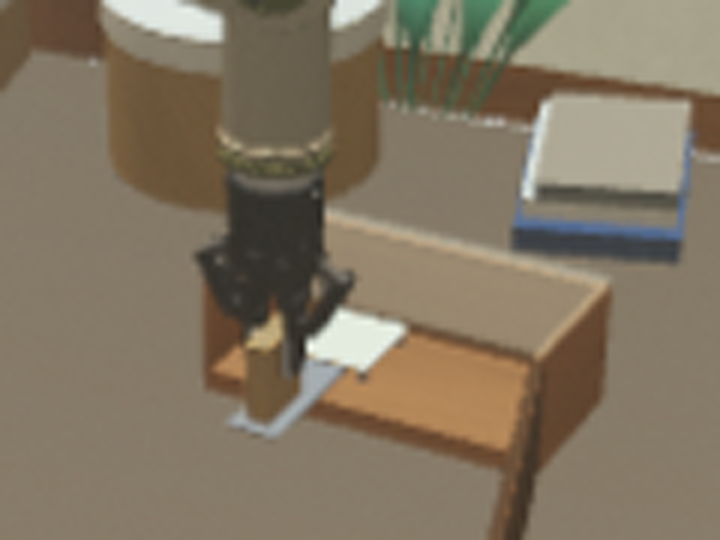

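```bash
python3 - <<'E'
from plan import *
save(np.load('pics/w9.npy'),'w9a',(10,0,512,200),1.55)
st=dict(np.load('pics/w9_st.npz'))
for nm,p,z in (('plaque rearL',(190,88),.0555),('rearR',(327,88),.0555),('edge top',(200,126),.02),('edge bot',(200,143),.02),('edge bot',(200,143),.114),('edge top',(200,126),.114),('left front corner',(33,152),.114),('Lfloor in corner',(128,128),.02)):
    print(nm,onz('wrist',p,z,st)[0].round(4))
E
```

```text
plaque rearL [0.445  0.2892 0.0555]
rearR [0.5187 0.2795 0.0555]
edge top [0.4401 0.2658 0.02  ]
edge bot [0.4382 0.2544 0.02  ]
edge bot [0.4583 0.2645 0.114 ]
edge top [0.4593 0.2704 0.114 ]
left front corner [0.3818 0.2744 0.114 ]
Lfloor in corner [0.3879 0.2737 0.02  ]
```

View pics/w9a.png

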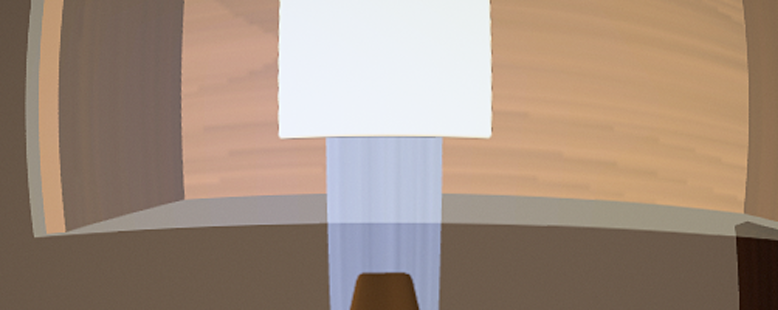

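Emit:
apply_moves([
  [[0.015,0.003,0,0,0],[0.015,0.006,0,0,0],[0.015,0.009,0,0,0],[0.015,0.0115,0,0,0],[0.015,0.014,0,0,0]],
])

```text
t: 17.8
tool_pos: [0.4703, 0.2034, 0.0774]
ee_rot: [-0.466, -0.532, -0.466, 0.532]
force: [-0.3, -0.6, -2.9]
finger_gap: 0.245
```

Emit:
apply_moves([
  [[0.015,0,0,0,0],[0.015,0,0,0,0]],
])

```text
t: 17.97
tool_pos: [0.4703, 0.2034, 0.0776]
ee_rot: [-0.466, -0.532, -0.466, 0.532]
force: [0.1, -0.3, -2.0]
finger_gap: 0.248
```

```bash
python3 - <<'E'
from plan import *
info(); shot('wrist','w10');s,_=shot('side','s10',(230,90,350,180),6)
E
```

```text
t 17.97 p [470.3 203.4  77.6] axes x [-0. -0. -1.] y [ 9.914e-01 -1.307e-01 -3.000e-04] z [-1.307e-01 -9.914e-01  1.000e-04] F [ 0.1 -0.3 -2. ] gap 0.248 q [0.31 0.05 1.9  0.   1.19 0.44]
```

View pics/w10.png

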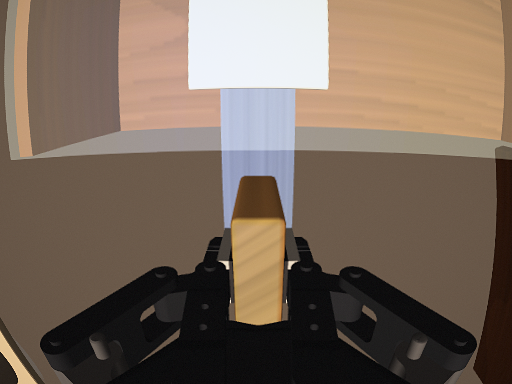

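View pics/s10.png

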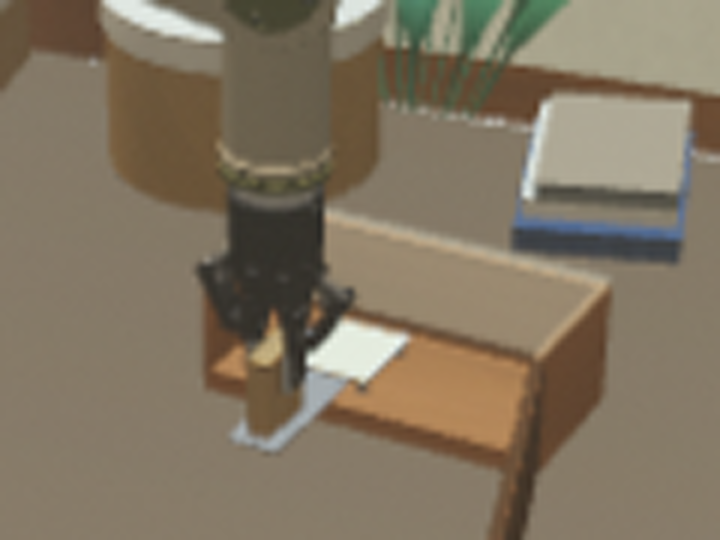

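Emit:
apply_moves([
  [[0.015,0,0,0.004,0],[0.015,0,0,0.012,0],[0.015,0,0,0.022,0],[0.015,0,0,0.034,0],[0.015,0,0,0.046,0]],
])

```text
t: 18.48
tool_pos: [0.4641, 0.1565, 0.0778]
ee_rot: [-0.466, -0.532, -0.466, 0.532]
force: [0.1, -0.3, -2.5]
finger_gap: 0.248
```

```bash
python3 - <<'E'
from plan import *
info(); shot('wrist','w11')
E
```

```text
t 18.48 p [464.1 156.5  77.8] axes x [-0. -0. -1.] y [ 0.9914 -0.1307 -0.    ] z [-1.307e-01 -9.914e-01  3.000e-04] F [ 0.1 -0.3 -2.5] gap 0.248 q [ 0.22 -0.01  1.96 -0.    1.19  0.35]
```

View pics/w11.png

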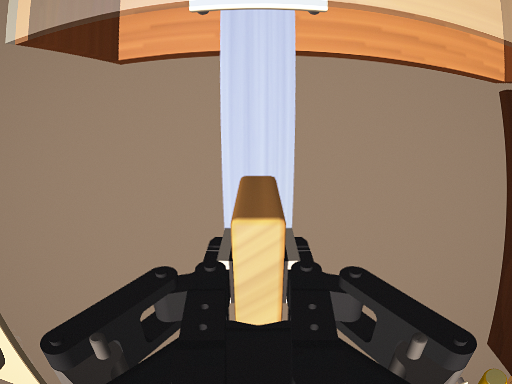

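```bash
python3 - <<'E'
from plan import *
plan([(450.5,52,78,-7.5),(451,30,165,-7.5),(560,-300,165,-2),(691,-425,140,2.9),(691,-425,140,2.9)],.015,step=38)
E
```

```text
[[[0.015,-0.0002,0.0001,0.0345,-0],[0.015,-0.0003,0.0002,0.069,-0],[0.015,-0.0005,0.0003,0.1035,-0],[0.015,-0.0295,0.0014,0.1107,-0],[0.015,-0.0585,0.0026,0.118,-0]]]
[[[0.015,-0.029,0.0011,0.0072,-0],[0.015,-0.029,0.0162,0.0385,-0.6],[0.015,-0.029,0.0314,0.0698,-1.1],[0.015,-0.029,0.0465,0.101,-1.7],[0.015,-0.029,0.0616,0.1323,-2.2]]]
[[[0.015,0,0.014,0.0319,-0.6],[0.015,0,0.0279,0.0637,-1.1],[0.015,0,0.0418,0.0956,-1.7],[0.015,0,0.0557,0.1274,-2.2],[0.015,0,0.0697,0.1592,-2.8]]]
[[[0.015,0,0.0123,0.0325,-0.5],[0.015,0.005,0.0396,0.0563,-1.5],[0.015,0.01,0.0669,0.0801,-2.5],[0.015,0.015,0.0942,0.104,-3.5],[0.015,0.02,0.1215,0.1278,-4.5]]]
[[[0.015,0.005,0.0253,0.0259,-0.9],[0.015,0.005,0.0253,0.0259,-0.9]]]
```

Emit:
apply_moves([
  [[0.015,0,0,0.02,0],[0.015,0,0,0.05,0],[0.015,0,0,0.085,0],[0.015,0,0,0.105,0],[0.015,-0.03,0.001,0.11,0]],
])

```text
t: 18.95
tool_pos: [0.4457, 0.0452, 0.1024]
ee_rot: [-0.463, -0.529, -0.468, 0.535]
force: [-0.3, 0.6, -3.4]
finger_gap: 0.25
```

Emit:
apply_moves([
  [[0.015,-0.035,0,0.008,0],[0.015,-0.058,0.015,0.038,-0.6],[0.015,-0.058,0.031,0.07,-1.1],[0.015,-0.058,0.0465,0.101,-1.7],[0.015,-0.058,0.0615,0.132,-2.2]],
])

```text
t: 19.37
tool_pos: [0.4951, -0.0927, 0.1669]
ee_rot: [0.477, 0.523, 0.476, -0.522]
force: [0.8, 0.3, -2.8]
finger_gap: 0.246
```

Emit:
apply_moves([
  [[0.015,0,0.014,0.032,-0.6],[0.015,0,0.028,0.064,-1.1],[0.015,0,0.042,0.0955,-1.7],[0.015,0,0.0555,0.1275,-2.2],[0.015,0,0.0695,0.159,-2.8]],
])

```text
t: 19.78
tool_pos: [0.5486, -0.2576, 0.1657]
ee_rot: [-0.489, -0.511, -0.489, 0.511]
force: [0.3, 0.4, -2.1]
finger_gap: 0.244
```

Emit:
apply_moves([
  [[0.015,0,0.012,0.0325,-0.5],[0.015,0.005,0.0395,0.056,-1.5],[0.015,0.01,0.067,0.08,-2.5],[0.015,0.015,0.094,0.104,-3.5],[0.015,0.02,0.1215,0.128,-4.5]],
])

```text
t: 20.2
tool_pos: [0.6648, -0.3905, 0.1453]
ee_rot: [0.508, 0.491, 0.509, -0.491]
force: [1.0, 0.3, -1.1]
finger_gap: 0.246
```

Emit:
apply_moves([
  [[0.015,0.005,0.025,0.026,-0.9],[0.015,0.005,0.025,0.026,-0.9],[0.015,0.005,0.025,0.026,-0.9],[0.015,0.005,0.025,0.026,-0.9]],
])

```text
t: 20.53
tool_pos: [0.6897, -0.4137, 0.1393]
ee_rot: [0.511, 0.487, 0.513, -0.488]
force: [-0.7, 0.6, -1.7]
finger_gap: 0.246
```

```bash
python3 - <<'E'
from plan import *
info(); t,_=shot('top','t12',(40,100,400,290),2.2)
info()
for c in quad(t,(0,0,185),(180,60,255),100):
    a=cv2.approxPolyDP(c,4,True)[:,0]; m=cv2.moments(c); ce=(m['m10']/m['m00'],m['m01']/m['m00']); r=cv2.minAreaRect(c)
    print(len(a),np.round(ce,1),r[1],onz('top',ce,.015).round(4), onz('top',r[0],.015).round(4))
E
```

```text
t 20.53 p [ 689.7 -413.7  139.3] axes x [-0.002  0.001 -1.   ] y [ 0.9988  0.0494 -0.0019] z [ 0.0494 -0.9988 -0.0015] F [-0.7  0.6 -1.7] gap 0.246 q [-0.6   0.76  0.87  0.    1.51 -0.65]
t 20.58 p [ 690.2 -413.4  141.3] axes x [ 0.  0. -1.] y [9.988e-01 4.980e-02 1.000e-04] z [ 4.980e-02 -9.988e-01 -1.000e-04] F [-0.2  0.3 -1.5] gap 0.250 q [-0.6   0.76  0.87  0.    1.51 -0.65]
4 [251.  164.9] (22.778860092163086, 22.472076416015625) [[ 0.6779 -0.1837  0.015 ]] [[ 0.6779 -0.1839  0.015 ]]
```

View pics/t12.png

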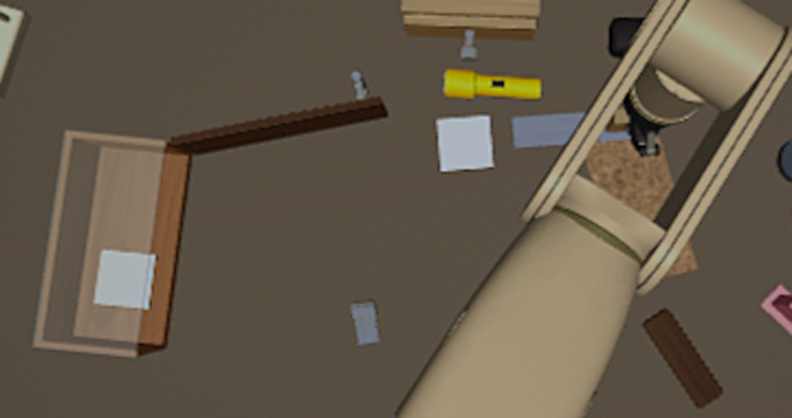

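```bash
python3 - <<'E'
from plan import *
print('torch',onz('top',[(285,141),(285,136),(285,145),(242,138)],.022).round(3).tolist())
plan([(690.7,-416,75,2.9),(690.7,-416,75,2.9),(690.7,-416,57.7,2.9),(690.7,-416,57.7,2.9)],.015,step=30)
E
```

```text
torch [[0.755, -0.3, 0.022], [0.772, -0.301, 0.022], [0.741, -0.3, 0.022], [0.769, -0.156, 0.022]]
[[[0.015,0.0221,0.0001,0.0009,-0],[0.015,0.0442,0.0003,0.0017,-0],[0.015,0.0663,0.0004,0.0026,-0],[0.015,0.0663,0.0004,0.0026,-0],[0.015,0.0836,0.0004,0.0026,-0]]]
[[[0.015,0,0,-0,-0]]]
```

Emit:
apply_moves([
  [[0.015,0.022,0,0.001,0],[0.015,0.044,0,0.002,0],[0.015,0.06,0.0005,0.0025,0],[0.015,0.072,0.0005,0.0025,0],[0.015,0.078,0.0005,0.0025,0]],
])

```text
t: 21.0
tool_pos: [0.6904, -0.4148, 0.0615]
ee_rot: [0.512, 0.487, 0.513, -0.487]
force: [0.0, -0.0, -3.2]
finger_gap: 0.249
```

Emit:
apply_moves([
  [[0.015,0.003,0,0,0],[0.015,0.0055,0,0,0],[0.015,0.0055,0,0,0],[0.015,0.0055,0,0,0]],
])

```text
t: 21.33
tool_pos: [0.6921, -0.4161, 0.0586]
ee_rot: [0.513, 0.487, 0.512, -0.487]
force: [0.0, -0.3, -2.1]
finger_gap: 0.25
```

```bash
python3 - <<'E'
from plan import *
t,_=shot('top','t13',(230,130,350,210),6.5)
info()
b=(679+.0506*120,-184.3-.9987*120); print(b)
plan([(*b,57.5,2.9)],.015,step=15)
E
```

```text
t 21.38 p [ 692.1 -416.2   58.7] axes x [ 0.002 -0.001 -1.   ] y [0.9987 0.0504 0.0015] z [ 0.0504 -0.9987  0.0012] F [ 0.1 -0.2 -2.3] gap 0.247 q [-0.6   0.83  0.92 -0.    1.39 -0.66]
(685.072, -304.144)
[[[0.015,0.0002,-0.0002,-0.014,-0],[0.015,0.0003,-0.0003,-0.0281,-0],[0.015,0.0005,-0.0005,-0.0421,-0],[0.015,0.0006,-0.0007,-0.0561,-0],[0.015,0.0008,-0.0008,-0.0702,-0]]]
[[[0.015,0.0001,-0.0002,-0.014,-0],[0.015,0.0003,-0.0004,-0.028,-0],[0.015,0.0004,-0.0006,-0.042,-0]]]
```

View pics/t13.png

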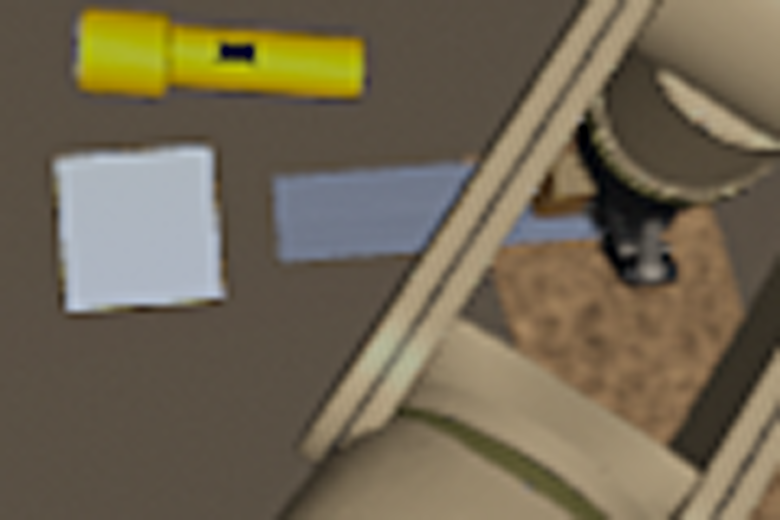

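Emit:
apply_moves([
  [[0.015,0.001,0,-0.007,0],[0.015,0.001,0,-0.02,0],[0.015,0.001,0,-0.034,0],[0.015,0.001,-0.0005,-0.049,0],[0.015,0.001,-0.0005,-0.064,0]],
])

```text
t: 21.8
tool_pos: [0.6879, -0.351, 0.0568]
ee_rot: [0.513, 0.487, 0.512, -0.487]
force: [0.5, 1.0, -3.1]
finger_gap: 0.243
```

Emit:
apply_moves([
  [[0.015,0,0,-0.015,0],[0.015,0,0,-0.03,0],[0.015,0,0,-0.042,0],[0.015,0,0,-0.0475,0],[0.015,0,0,-0.0475,0]],
])

```text
t: 22.22
tool_pos: [0.6857, -0.3029, 0.0566]
ee_rot: [0.513, 0.487, 0.513, -0.487]
force: [-0.2, 0.5, -1.7]
finger_gap: 0.248
```

```bash
python3 - <<'E'
from plan import *
t,_=shot('top','t14',(230,130,350,210),6.5)
info()
E
```

```text
t 22.27 p [ 685.6 -304.    56.6] axes x [ 0. -0. -1.] y [9.987e-01 5.130e-02 3.000e-04] z [ 5.130e-02 -9.987e-01  4.000e-04] F [ 0.7 -0.1 -2.2] gap 0.248 q [-0.49  0.67  1.16 -0.    1.31 -0.54]
```

View pics/t14.png

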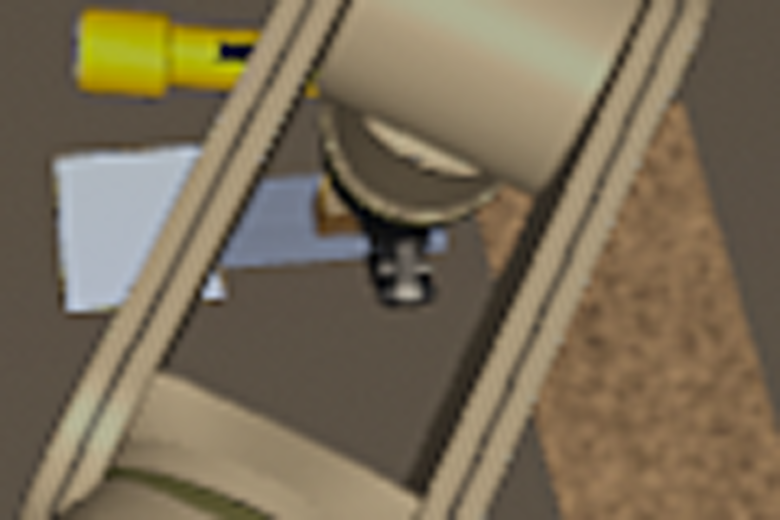

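Emit:
apply_moves([
  [[0.015,-0.004,0,0,0],[0.015,-0.01,0,0,0],[0.015,-0.018,0,0,0],[0.015,-0.03,0,0,0],[0.015,-0.045,0,0,0]],
])

```text
t: 22.68
tool_pos: [0.6848, -0.3048, 0.1017]
ee_rot: [0.512, 0.487, 0.513, -0.488]
force: [0.3, -0.5, -3.1]
finger_gap: 0.252
```

Emit:
apply_moves([
  [[0.015,-0.02,0,0,0],[0.015,-0.042,0,0,0],[0.015,-0.065,0,0,0],[0.015,-0.08,0,0,0],[0.015,-0.086,0,0,0]],
])

```text
t: 23.1
tool_pos: [0.6871, -0.3055, 0.1932]
ee_rot: [0.515, 0.488, 0.51, -0.487]
force: [1.2, -0.3, -3.0]
finger_gap: 0.248
```

```bash
python3 - <<'E'
from plan import *
t,_=shot('wrist','w15')
info()
plan([(600,-150,190,-1),(557.5,30,190,-7.5),(557.5,30,190,-7.5)],.015,step=22)
E
```

```text
t 23.15 p [ 687.  -305.4  192.6] axes x [ 0.006 -0.003 -1.   ] y [0.9987 0.0503 0.0058] z [ 0.0502 -0.9987  0.0035] F [ 0.7  0.2 -2.4] gap 0.244 q [-0.49  0.57  1.05 -0.    1.51 -0.54]
[[[0.015,0.0003,-0.0088,-0.0177,0.4],[0.015,0.0006,-0.0176,-0.0355,0.9],[0.015,0.0009,-0.0264,-0.0532,1.3],[0.015,0.0012,-0.0352,-0.0709,1.7],[0.015,0.0015,-0.0439,-0.0887,2.2]]]
[[[0.015,0.0003,-0.0095,-0.0174,0.4],[0.015,0.0005,-0.019,-0.0347,0.8],[0.015,0.0008,-0.0284,-0.0521,1.2],[0.015,0.0011,-0.0379,-0.0695,1.7],[0.015,0.0011,-0.0424,-0.0896,2.4]]]
[[[0.015,0,-0.0053,-0.0198,0.7],[0.015,0,-0.0106,-0.0397,1.4],[0.015,0,-0.0159,-0.0595,2.2],[0.015,0,-0.0213,-0.0794,2.9],[0.015,0,-0.0266,-0.0992,3.6]]]
[[[0.015,0,-0.0065,-0.0195,0.7],[0.015,0,-0.0131,-0.039,1.5],[0.015,0,-0.0196,-0.0584,2.2],[0.015,0,-0.0196,-0.0584,2.2]]]
```

View pics/w15.png

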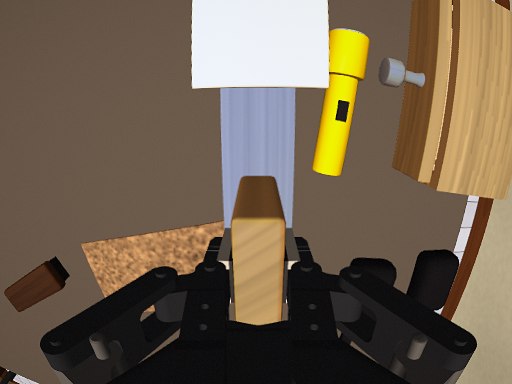

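Emit:
apply_moves([
  [[0.015,0,-0.003,-0.006,0.2],[0.015,0,-0.01,-0.02,0.6],[0.015,0.001,-0.019,-0.038,1],[0.015,0.001,-0.0285,-0.0575,1.5],[0.015,0.001,-0.038,-0.077,2]],
])

```text
t: 23.57
tool_pos: [0.6414, -0.2279, 0.1831]
ee_rot: [0.502, 0.496, 0.505, -0.497]
force: [-0.1, 0.2, -3.0]
finger_gap: 0.249
```

Emit:
apply_moves([
  [[0.015,0,-0.0095,-0.0175,0.4],[0.015,0,-0.019,-0.035,0.8],[0.015,0,-0.0285,-0.0525,1.3],[0.015,0,-0.038,-0.07,1.8],[0.015,0,-0.0455,-0.089,2.4]],
])

```text
t: 23.98
tool_pos: [0.5943, -0.1398, 0.1837]
ee_rot: [-0.492, -0.506, -0.494, 0.507]
force: [0.4, 0.1, -4.2]
finger_gap: 0.249
```

Emit:
apply_moves([
  [[0.015,0,-0.0055,-0.02,0.7],[0.015,0,-0.0105,-0.04,1.4],[0.015,0,-0.016,-0.0595,2.2],[0.015,0,-0.0215,-0.0795,2.9],[0.015,0,-0.0265,-0.099,3.6]],
])

```text
t: 24.4
tool_pos: [0.5707, -0.04, 0.1838]
ee_rot: [-0.476, -0.521, -0.478, 0.523]
force: [0.0, -0.2, -3.5]
finger_gap: 0.245
```

Emit:
apply_moves([
  [[0.015,0,-0.0065,-0.0195,0.7],[0.015,0,-0.013,-0.039,1.5],[0.015,0,-0.02,-0.058,2.2],[0.015,0,-0.0225,-0.068,2.2],[0.015,0,-0.0225,-0.07,2.2]],
])

```text
t: 24.82
tool_pos: [0.555, 0.0321, 0.1845]
ee_rot: [-0.467, -0.53, -0.469, 0.531]
force: [-0.4, -1.3, -4.0]
finger_gap: 0.249
```

```bash
python3 - <<'E'
from plan import *
info(); shot('wrist','w16'); t,_=shot('top','t16',(40,100,290,290),3);s,_=shot('side','s16',(190,90,350,200),5)
info()
plan([(557.5,48,92,-7.5),(557.5,48,92,-7.5),(576.5,191.7,92,-7.5)],.015,step=18)
E
```

```text
t 24.82 p [555.   32.1 184.5] axes x [-0.003  0.001 -1.   ] y [ 0.9922 -0.1249 -0.0031] z [-1.249e-01 -9.922e-01 -2.000e-04] F [-0.4 -1.3 -4. ] gap 0.249 q [-0.03  0.05  1.69  0.    1.4   0.09]
t 24.97 p [556.4  29.7 185.6] axes x [-0.001 -0.001 -1.   ] y [ 9.919e-01 -1.268e-01 -8.000e-04] z [-1.268e-01 -9.919e-01  7.000e-04] F [ 0.2  0.6 -3.5] gap 0.249 q [-0.04  0.05  1.68 -0.    1.4   0.09]
[[[0.015,0.0156,-0.0002,-0.0031,0],[0.015,0.0312,-0.0004,-0.0061,0.1],[0.015,0.0468,-0.0006,-0.0092,0.1],[0.015,0.0624,-0.0008,-0.0122,0.1],[0.015,0.078,-0.001,-0.0153,0.2]]]
[[[0.015,0.0156,-0.0002,-0.003,0],[0.015,0.0156,-0.0002,-0.003,0],[0.015,0.0156,-0.0002,-0.0191,0],[0.015,0.0156,-0.0002,-0.0352,0],[0.015,0.0156,-0.0002,-0.0513,0]]]
[[[0.015,0,0,-0.0161,0],[0.015,0,0,-0.0322,0],[0.015,0,0,-0.0484,0],[0.015,0,0.0001,-0.0645,0],[0.015,0,0.0001,-0.0806,0]]]
[[[0.015,0,-0,-0.0161,0]]]
```

View pics/s16.png

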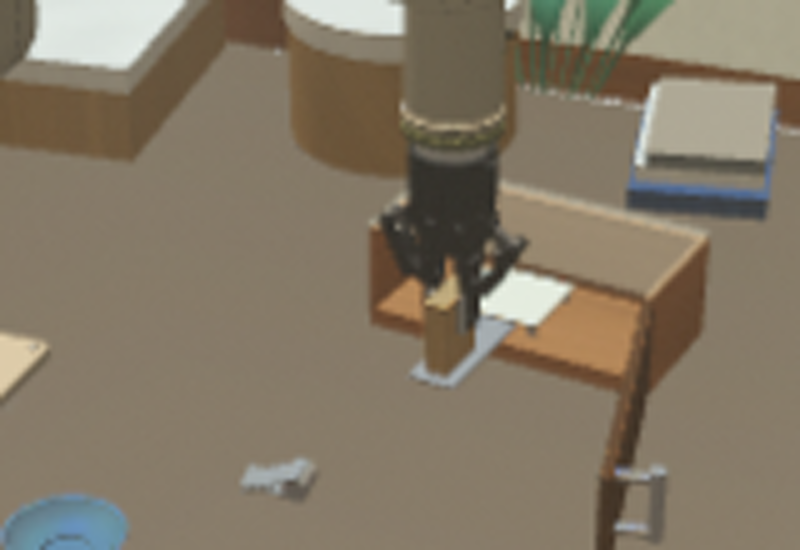

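View pics/t16.png

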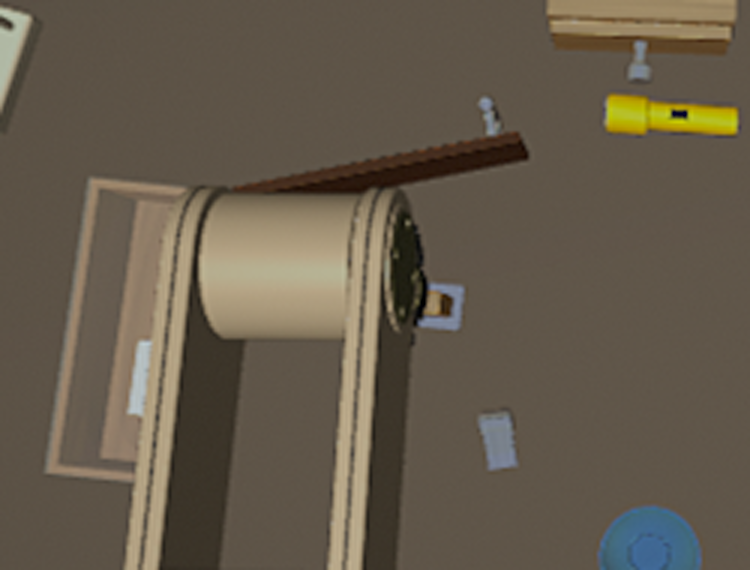

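Emit:
apply_moves([
  [[0.015,0.01,0,-0.002,0],[0.015,0.026,0,-0.005,0],[0.015,0.043,-0.0005,-0.009,0],[0.015,0.06,-0.001,-0.012,0],[0.015,0.075,-0.001,-0.015,0]],
])

```text
t: 25.38
tool_pos: [0.5571, 0.0443, 0.1092]
ee_rot: [-0.467, -0.531, -0.467, 0.532]
force: [0.1, 0.3, -4.1]
finger_gap: 0.245
```

Emit:
apply_moves([
  [[0.015,0.012,0,-0.002,0],[0.015,0.0185,0,-0.003,0],[0.015,0.0185,0,-0.003,0],[0.015,0.0185,0,-0.003,0]],
])

```text
t: 25.72
tool_pos: [0.5579, 0.0478, 0.0927]
ee_rot: [-0.467, -0.531, -0.467, 0.531]
force: [0.1, 0.0, -3.4]
finger_gap: 0.25
```

```bash
python3 - <<'E'
from plan import *
info(); shot('wrist','w17'); s,_=shot('side','s17',(230,90,350,180),6)
plan([(576.5,191.7,92,-7.5)],.015,step=18)
E
```

```text
t 25.72 p [557.9  47.8  92.7] axes x [-0. -0. -1.] y [ 9.918e-01 -1.277e-01 -5.000e-04] z [-1.277e-01 -9.918e-01  2.000e-04] F [ 0.1  0.  -3.4] gap 0.250 q [-0.01  0.15  1.76 -0.    1.23  0.12]
[[[0.015,0.0002,-0.0001,-0.0161,0],[0.015,0.0004,-0.0002,-0.0322,0],[0.015,0.0006,-0.0003,-0.0483,0.1],[0.015,0.0009,-0.0004,-0.0644,0.1],[0.015,0.0011,-0.0004,-0.0805,0.1]]]
[[[0.015,0.0002,-0.0002,-0.0161,0],[0.015,0.0004,-0.0003,-0.0322,0],[0.015,0.0006,-0.0004,-0.0482,0.1],[0.015,0.0008,-0.0005,-0.0643,0.1]]]
```

View pics/s17.png

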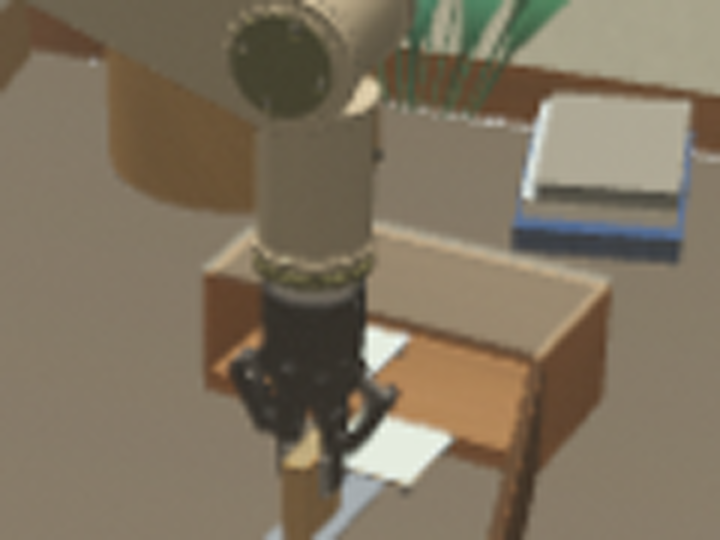

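Clear line in; advance.

Emit:
apply_moves([
  [[0.015,0,0,-0.005,0],[0.015,0,0,-0.017,0],[0.015,0,0,-0.032,0],[0.015,0,0,-0.048,0],[0.015,0,0,-0.064,0]],
])

```text
t: 26.23
tool_pos: [0.5665, 0.1133, 0.0935]
ee_rot: [0.467, 0.531, 0.467, -0.53]
force: [0.4, -0.1, -4.6]
finger_gap: 0.249
```

Emit:
apply_moves([
  [[0.015,0,0,-0.016,0],[0.015,0,0,-0.032,0],[0.015,0,0,-0.048,0],[0.015,0,0,-0.064,0],[0.015,0,-0.0005,-0.074,0]],
])

```text
t: 26.65
tool_pos: [0.5752, 0.1879, 0.0935]
ee_rot: [0.467, 0.531, 0.467, -0.53]
force: [1.0, -0.0, -2.6]
finger_gap: 0.25
```

Emit:
apply_moves([
  [[0.015,0,0,-0.006,0],[0.015,0,0,-0.007,0],[0.015,0,0,-0.007,0],[0.015,0,0,-0.007,0]],
])

```text
t: 26.98
tool_pos: [0.5758, 0.1916, 0.0927]
ee_rot: [-0.467, -0.531, -0.467, 0.531]
force: [0.2, 0.0, -3.5]
finger_gap: 0.248
```

```bash
python3 - <<'E'
from plan import *
info(); shot('wrist','w18'); s,_=shot('side','s18',(230,90,350,180),6); info()
E
```

```text
t 26.98 p [575.8 191.6  92.7] axes x [-0. -0. -1.] y [ 9.918e-01 -1.275e-01 -2.000e-04] z [-1.275e-01 -9.918e-01  4.000e-04] F [ 0.2  0.  -3.5] gap 0.248 q [ 0.24  0.27  1.62 -0.    1.25  0.36]
t 27.08 p [575.9 191.3  92.7] axes x [-0. -0. -1.] y [ 9.918e-01 -1.281e-01 -2.000e-04] z [-1.281e-01 -9.918e-01  3.000e-04] F [-0.6 -0.7 -2.7] gap 0.248 q [ 0.24  0.27  1.62 -0.    1.25  0.36]
```

View pics/s18.png

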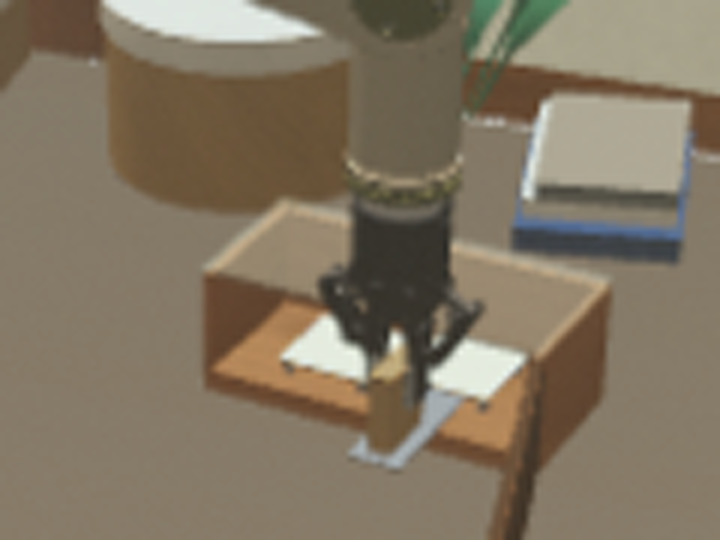

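View pics/w18.png

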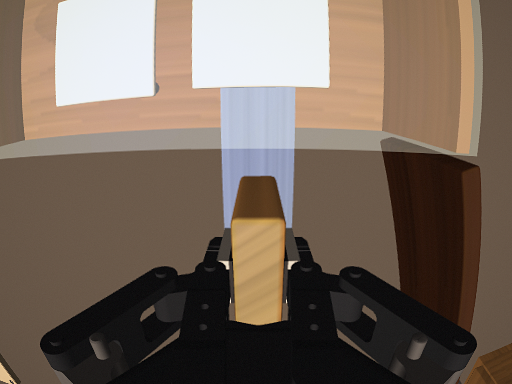

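Good spacing on both sides; set down (-15 mm), then withdraw.

Emit:
apply_moves([
  [[0.015,0.003,0,0,0],[0.015,0.006,0,0,0],[0.015,0.009,0,0,0],[0.015,0.012,0,0,0],[0.015,0.015,0,0,0]],
])

```text
t: 27.5
tool_pos: [0.5758, 0.192, 0.0774]
ee_rot: [-0.467, -0.531, -0.467, 0.531]
force: [-0.5, -0.1, -2.4]
finger_gap: 0.25
```

Emit:
apply_moves([
  [[0.015,0,0,0,0],[0.015,0,0,0,0],[0.015,0,0,0,0]],
])

```text
t: 27.75
tool_pos: [0.576, 0.1921, 0.078]
ee_rot: [0.467, 0.531, 0.467, -0.531]
force: [0.2, -0.1, -2.2]
finger_gap: 0.248
```

Emit:
apply_moves([
  [[0.015,0,0,0.004,0],[0.015,0,0,0.012,0],[0.015,0,0,0.022,0],[0.015,0,0,0.034,0],[0.015,0,0,0.046,0]],
])

```text
t: 28.17
tool_pos: [0.5698, 0.145, 0.0778]
ee_rot: [-0.467, -0.531, -0.467, 0.531]
force: [0.3, 0.3, -2.0]
finger_gap: 0.245
```

```bash
python3 - <<'E'
from plan import *
info(); shot('wrist','w19');
E
```

```text
t 28.17 p [569.8 145.   77.8] axes x [-0. -0. -1.] y [ 0.9919 -0.1274  0.    ] z [-1.274e-01 -9.919e-01  3.000e-04] F [ 0.3  0.3 -2. ] gap 0.245 q [ 0.16  0.24  1.68 -0.    1.21  0.29]
```

View pics/w19.png

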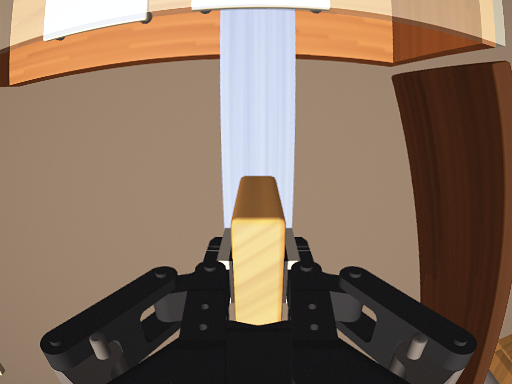

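```bash
python3 - <<'E'
from plan import *
plan([(556,38,78,-7.5),(553,15,170,-7.5),(545,-300,170,-40),(541.5,-442.7,120,-80.6),(541.5,-442.7,120,-80.6)],.015,step=38)
E
```

```text
[[[0.015,-0.0001,-0,0.0352,0],[0.015,-0.0003,-0,0.0705,0.1],[0.015,-0.0004,-0,0.1057,0.1],[0.015,-0.0311,-0,0.1134,0.1],[0.015,-0.0617,-0,0.1212,0.1]]]
[[[0.015,-0.0307,-0,0.0077,0],[0.015,-0.0307,0.0037,0.0425,3.6],[0.015,-0.0307,0.0073,0.0773,7.2],[0.015,-0.0307,0.011,0.1121,10.9],[0.015,-0.0307,0.0147,0.147,14.5]]]
[[[0.015,0,0.0122,0.0328,3.6],[0.015,0,0.0245,0.0656,7.2],[0.015,0,0.0368,0.0983,10.8],[0.015,0,0.049,0.1311,14.4],[0.015,0,0.0613,0.1639,18]]]
[[[0.015,0.0083,0.0149,0.0186,6.8],[0.015,0.0167,0.0297,0.0372,13.6],[0.015,0.025,0.0445,0.0558,20.3],[0.015,0.0333,0.0593,0.0744,27.1],[0.015,0.0417,0.0742,0.093,33.9]]]
[[[0.015,0.0083,0.0227,0.0072,6.7],[0.015,0.0083,0.0227,0.0072,6.7]]]
```

Emit:
apply_moves([
  [[0.015,0,0,0.02,0],[0.015,0,0,0.05,0],[0.015,0,0,0.085,0],[0.015,0,0,0.108,0],[0.015,-0.03,0,0.115,0]],
])

```text
t: 28.63
tool_pos: [0.55, 0.0283, 0.1016]
ee_rot: [-0.464, -0.528, -0.469, 0.535]
force: [-1.1, 0.3, -4.2]
finger_gap: 0.247
```

Emit:
apply_moves([
  [[0.015,-0.035,0,0.013,0],[0.015,-0.062,0.0035,0.048,3.6],[0.015,-0.062,0.0075,0.083,7.2],[0.015,-0.062,0.011,0.118,10.9],[0.015,-0.062,0.0145,0.153,14.5]],
])

```text
t: 29.05
tool_pos: [0.5502, -0.1237, 0.1712]
ee_rot: [0.396, 0.587, 0.395, -0.586]
force: [0.1, 0.3, -2.4]
finger_gap: 0.25
```

Emit:
apply_moves([
  [[0.015,0,0.012,0.033,3.6],[0.015,0,0.0245,0.0655,7.2],[0.015,0,0.037,0.0985,10.8],[0.015,0,0.049,0.131,14.4],[0.015,0,0.0615,0.164,18]],
])

```text
t: 29.47
tool_pos: [0.5453, -0.2987, 0.1699]
ee_rot: [0.299, 0.641, 0.299, -0.641]
force: [0.6, -0.1, -2.3]
finger_gap: 0.25
```

Emit:
apply_moves([
  [[0.015,0.008,0.015,0.0185,6.8],[0.015,0.0165,0.0295,0.037,13.6],[0.015,0.025,0.0445,0.056,20.3],[0.015,0.0335,0.0595,0.0745,27.1],[0.015,0.0415,0.074,0.093,33.9]],
])

```text
t: 29.88
tool_pos: [0.5425, -0.417, 0.1276]
ee_rot: [-0.098, -0.7, -0.098, 0.7]
force: [0.4, -0.6, -2.6]
finger_gap: 0.251
```

Emit:
apply_moves([
  [[0.015,0,0.0225,0.007,6.7],[0.015,0,0.0225,0.007,6.7],[0.015,0,0.0225,0.007,6.7],[0.015,0,0.0225,0.007,6.7]],
])

```text
t: 30.22
tool_pos: [0.5426, -0.4388, 0.1281]
ee_rot: [-0.059, -0.705, -0.06, 0.705]
force: [0.1, 0.8, -1.9]
finger_gap: 0.247
```

```bash
python3 - <<'E'
from plan import *
info(); t,_=shot('top','t20',(40,100,400,290),2.2)
info(); plan([(541.5,-442.7,75,-80.6),(541.5,-442.7,58,-80.6)],.015,step=20)
E
```

```text
t 30.22 p [ 542.6 -438.8  128.1] axes x [-0.     0.001 -1.   ] y [ 1.671e-01 -9.859e-01 -7.000e-04] z [-9.859e-01 -1.671e-01  2.000e-04] F [ 0.1  0.8 -1.9] gap 0.247 q [-0.75  0.47  1.31  0.    1.37  0.65]
t 30.27 p [ 543.  -438.4  128.3] axes x [-0.  0. -1.] y [ 1.677e-01 -9.858e-01 -4.000e-04] z [-0.9858 -0.1677  0.    ] F [ 0.1 -0.2 -1.7] gap 0.246 q [-0.75  0.47  1.31  0.    1.37  0.65]
[[[0.015,0.0178,0.0013,0.0007,0.1],[0.015,0.0356,0.0027,0.0015,0.2],[0.015,0.0533,0.004,0.0022,0.3],[0.015,0.0703,0.004,0.0022,0.3]]]
```

View pics/t20.png

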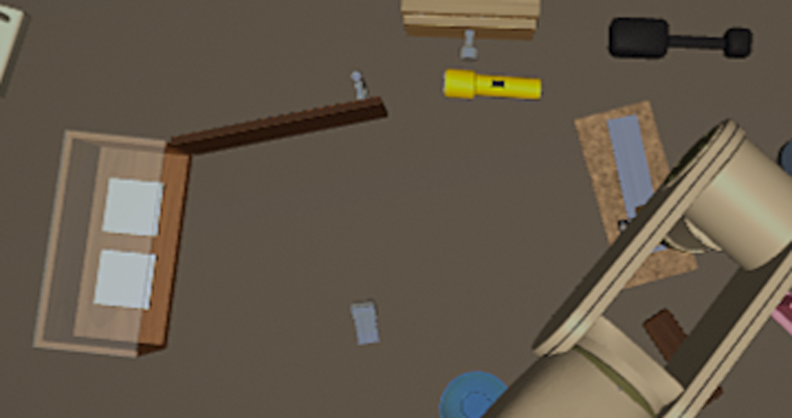

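Emit:
apply_moves([
  [[0.015,0.018,0.0015,0.0005,0],[0.015,0.036,0.0025,0.0015,0.2],[0.015,0.053,0.004,0.002,0.3],[0.015,0.064,0.004,0.002,0.3],[0.015,0.067,0.004,0.002,0.3]],
])

```text
t: 30.68
tool_pos: [0.5409, -0.441, 0.0586]
ee_rot: [-0.057, -0.704, -0.059, 0.706]
force: [-0.5, 0.1, -3.9]
finger_gap: 0.254
```

Emit:
apply_moves([
  [[0.015,0.0015,0,0,0],[0.015,0.003,0,0,0],[0.015,0.0035,0,0,0],[0.015,0.0035,0,0,0]],
])

```text
t: 31.02
tool_pos: [0.5426, -0.4434, 0.0591]
ee_rot: [0.058, 0.705, 0.057, -0.704]
force: [-0.4, -0.3, -2.5]
finger_gap: 0.244
```

```bash
python3 - <<'E'
from plan import *
info()
E
```

```text
t 31.02 p [ 542.6 -443.4   59.1] axes x [ 0.001 -0.001 -1.   ] y [ 0.1617 -0.9868  0.0015] z [-0.9868 -0.1617 -0.0011] F [-0.4 -0.3 -2.5] gap 0.244 q [-0.76  0.54  1.34  0.    1.26  0.65]
```

Emit:
apply_moves([
  [[0.015,0.001,0,0,0],[0.015,0.002,0,0,0],[0.015,0.003,0,0,0],[0.015,0.003,0,0,0],[0.015,0.003,0,0,0]],
])

```text
t: 31.43
tool_pos: [0.5424, -0.4434, 0.0562]
ee_rot: [0.058, 0.705, 0.057, -0.704]
force: [-2.1, 1.9, 6.0]
finger_gap: 0.247
```

```bash
python3 - <<'E'
from plan import *
info()
E
```

```text
t 31.43 p [ 542.4 -443.4   56.2] axes x [ 0.001 -0.001 -1.   ] y [ 0.1614 -0.9869  0.001 ] z [-9.869e-01 -1.614e-01 -7.000e-04] F [-2.1  1.9  6. ] gap 0.247 q [-0.76  0.54  1.34 -0.    1.25  0.65]
```

Contact (6 N). Release and rise.

Emit:
apply_moves([
  [[0.05,0,0,0,0],[0.085,0,0,0,0],[0.085,0,0,0,0],[0.085,0,0,0,0],[0.085,0,0,0,0]],
])

```text
t: 31.85
tool_pos: [0.542, -0.443, 0.0547]
ee_rot: [-0.057, -0.705, -0.057, 0.705]
force: [0.4, 1.2, -0.5]
finger_gap: 0.933
```

Emit:
apply_moves([
  [[0.085,-0.02,0,0,0],[0.085,-0.05,0,0,0],[0.085,-0.09,0,0,0],[0.085,-0.13,0,0,0],[0.085,-0.15,0,0,0]],
])

```text
t: 32.27
tool_pos: [0.5434, -0.4443, 0.2113]
ee_rot: [0.059, 0.706, 0.055, -0.703]
force: [0.6, -1.1, 1.4]
finger_gap: 0.994
```

```bash
python3 - <<'E'
from plan import *
info(); shot('wrist','w21'); info()
# handle target
H=np.array([676.57,229.78]);
p=np.array([759.6,-32.3]); print(np.degrees(np.arctan2(*(p-H)[::-1])))
plan([(745,-150,220,60),(757,-36,200,98.8)],.085)
E
```

```text
t 32.27 p [ 543.4 -444.3  211.3] axes x [ 0.005 -0.005 -1.   ] y [ 0.1614 -0.9869  0.0056] z [-0.9869 -0.1614 -0.0043] F [ 0.6 -1.1  1.4] gap 0.994 q [-0.76  0.42  1.22 -0.    1.5   0.65]
t 32.32 p [ 544.6 -445.4  215.2] axes x [ 0.009 -0.009 -1.   ] y [ 0.1614 -0.9868  0.0099] z [-0.9868 -0.1615 -0.0075] F [-0.1 -0.9  4. ] gap 0.995 q [-0.76  0.41  1.21  0.    1.5   0.65]
-72.42119113596483
[[[0.085,-0.0002,-0.0123,-0.0117,-6.7],[0.085,-0.0005,-0.0247,-0.0234,-13.4],[0.085,-0.0007,-0.037,-0.0351,-20.1],[0.085,-0.0009,-0.0494,-0.0468,-26.8],[0.085,-0.0011,-0.0617,-0.0584,-33.5]]]
[[[0.085,-0.0003,-0.0038,-0.0166,-6.7],[0.085,-0.0005,-0.0077,-0.0332,-13.4],[0.085,-0.0007,-0.0115,-0.0497,-20.1],[0.085,-0.001,-0.0154,-0.0663,-26.8],[0.085,-0.0012,-0.0192,-0.0828,-33.5]]]
[[[0.085,-0.0002,0.006,-0.0159,-6.7],[0.085,-0.0004,0.0119,-0.0319,-13.4],[0.085,-0.0007,0.0178,-0.0478,-20.1],[0.085,-0.0009,0.0238,-0.0637,-26.8],[0.085,-0.0011,0.0297,-0.0797,-33.5]]]
[[[0.085,-0.0003,0.0137,-0.01,-6.7],[0.085,-0.0005,0.0275,-0.02,-13.4],[0.085,-0.0007,0.0412,-0.03,-20.1],[0.085,-0.0009,0.0549,-0.04,-26.8],[0.085,-0.0012,0.0687,-0.05,-33.5]]]
[[[0.085,-0.0002,0.017,-0.0008,-6.7],[0.085,0.0031,0.0334,-0.0105,-13.2],[0.085,0.0065,0.0498,-0.0203,-19.6],[0.085,0.0098,0.0662,-0.03,-26.1],[0.085,0.0131,0.0827,-0.0398,-32.6]]]
[[[0.085,0.0034,0.0191,0.0006,-6.4],[0.085,0.0067,0.0382,0.0013,-12.9]]]
```

View pics/w21.png

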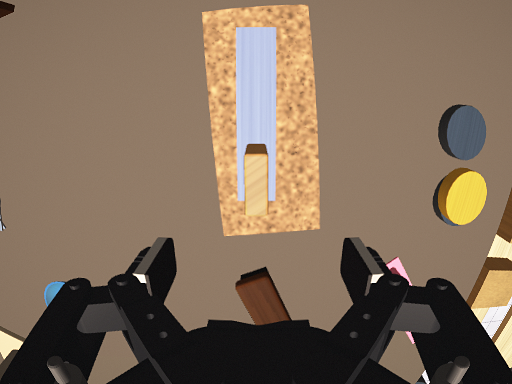

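Emit:
apply_moves([
  [[0.085,0,-0.0125,-0.0115,-6.7],[0.085,0,-0.0245,-0.0235,-13.4],[0.085,0,-0.037,-0.035,-20.1],[0.085,0,-0.0495,-0.047,-26.8],[0.085,0,-0.0615,-0.0585,-33.5]],
])

```text
t: 32.73
tool_pos: [0.5901, -0.372, 0.2042]
ee_rot: [-0.26, -0.658, -0.26, 0.658]
force: [-0.4, -0.0, 0.7]
finger_gap: 0.996
```

Emit:
apply_moves([
  [[0.085,0,-0.004,-0.0165,-6.7],[0.085,0,-0.0075,-0.033,-13.4],[0.085,0,-0.0115,-0.0495,-20.1],[0.085,0,-0.0155,-0.066,-26.8],[0.085,0,-0.019,-0.083,-33.5]],
])

```text
t: 33.15
tool_pos: [0.638, -0.3017, 0.2042]
ee_rot: [-0.438, -0.555, -0.439, 0.555]
force: [0.5, 0.3, 0.2]
finger_gap: 0.995
```

Emit:
apply_moves([
  [[0.085,0,0.006,-0.016,-6.7],[0.085,0,0.012,-0.032,-13.4],[0.085,0,0.018,-0.048,-20.1],[0.085,0,0.024,-0.0635,-26.8],[0.085,0,0.0295,-0.0795,-33.5]],
])

```text
t: 33.57
tool_pos: [0.6856, -0.2315, 0.2041]
ee_rot: [0.579, 0.405, 0.58, -0.405]
force: [-0.3, -0.2, -0.7]
finger_gap: 0.994
```

Emit:
apply_moves([
  [[0.085,0,0.0135,-0.01,-6.7],[0.085,0,0.0275,-0.02,-13.4],[0.085,0,0.041,-0.03,-20.1],[0.085,0,0.055,-0.04,-26.8],[0.085,0,0.0685,-0.05,-33.5]],
])

```text
t: 33.98
tool_pos: [0.7331, -0.1612, 0.2041]
ee_rot: [0.672, 0.221, 0.672, -0.221]
force: [0.9, 0.4, 0.1]
finger_gap: 0.998
```

Emit:
apply_moves([
  [[0.085,0,0.017,-0.001,-6.7],[0.085,0,0.0335,-0.0105,-13.2],[0.085,0,0.05,-0.02,-19.6],[0.085,0,0.066,-0.03,-26.1],[0.085,0,0.0825,-0.04,-32.6]],
])

```text
t: 34.4
tool_pos: [0.75, -0.0711, 0.204]
ee_rot: [0.706, 0.023, 0.707, -0.023]
force: [0.6, -0.6, -0.8]
finger_gap: 0.997
```

Emit:
apply_moves([
  [[0.085,0.003,0.019,0,-6.4],[0.085,0.006,0.038,0.001,-12.9],[0.085,0.006,0.038,0.001,-12.9],[0.085,0.006,0.038,0.001,-12.9]],
])

```text
t: 34.73
tool_pos: [0.7536, -0.0329, 0.1978]
ee_rot: [0.705, -0.054, 0.705, 0.054]
force: [-0.0, -0.2, 0.3]
finger_gap: 0.998
```

```bash
python3 - <<'E'
from plan import *
info(); shot('wrist','w22'); info()
E
```

```text
t 34.73 p [753.6 -32.9 197.8] axes x [-0.001  0.    -1.   ] y [-1.536e-01  9.881e-01  2.000e-04] z [ 0.9881  0.1536 -0.0012] F [-0.  -0.2  0.3] gap 0.998 q [-0.11  0.58  1.03 -0.    1.54 -1.84]
t 34.78 p [753.6 -34.  198.2] axes x [-0.001 -0.    -1.   ] y [-1.515e-01  9.885e-01 -2.000e-04] z [ 9.885e-01  1.515e-01 -8.000e-04] F [ 0.5 -1.1  0.7] gap 0.993 q [-0.11  0.58  1.03 -0.    1.54 -1.84]
```

View pics/w22.png

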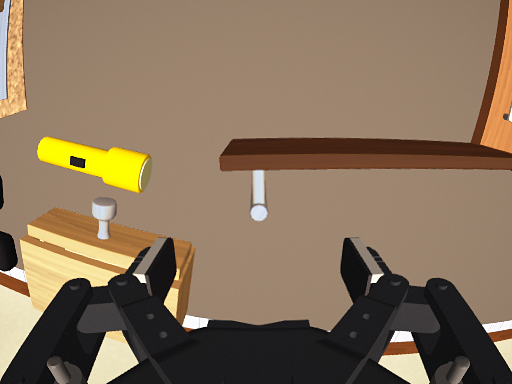

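```bash
python3 - <<'E'
from plan import *
print(onz('wrist',(259,213),.108,dict(np.load('pics/w22_st.npz'))))
plan([(758.5,-33,98,98.8)],.085,step=25)
E
```

```text
[[ 0.7643746  -0.03065373  0.108     ]]
[[[0.085,0.02,0.0001,0.001,-0],[0.085,0.0401,0.0001,0.002,-0],[0.085,0.0601,0.0002,0.003,-0.1],[0.085,0.0801,0.0002,0.004,-0.1],[0.085,0.1002,0.0003,0.005,-0.1]]]
```

Emit:
apply_moves([
  [[0.085,0.02,0,0.003,0],[0.085,0.045,0,0.006,0],[0.085,0.07,0.0005,0.008,0],[0.085,0.09,0.0005,0.008,0],[0.085,0.099,0.0005,0.008,0]],
])

```text
t: 35.2
tool_pos: [0.7596, -0.0338, 0.0953]
ee_rot: [0.703, -0.053, 0.707, 0.053]
force: [-0.7, -0.1, -1.3]
finger_gap: 0.995
```

Emit:
apply_moves([
  [[0.008,0,0,0,0],[0.008,0,0,0,0],[0.008,0,0,0,0],[0.008,0,0,0,0],[0.008,0,0,0,0]],
], newtons=40)

```text
t: 35.62
tool_pos: [0.7629, -0.0327, 0.1022]
ee_rot: [0.706, -0.054, 0.704, 0.054]
force: [-1.1, -0.7, -0.1]
finger_gap: 0.295
```

Emit:
apply_moves([
  [[0.008,0,0,0,0],[0.008,0,0,0,0],[0.008,0,0,0,0],[0.008,0,0,0,0]],
], newtons=40)

```text
t: 35.95
tool_pos: [0.7624, -0.0312, 0.1018]
ee_rot: [0.706, -0.054, 0.704, 0.055]
force: [-2.1, 3.9, 6.2]
finger_gap: 0.144
```

```bash
cat >> plan.py <<'E'
def arc2(dth,n,z,g,H=(676.57,229.78),extra=0):
    s=env.observe(); p=s['tool_pos'][:2]*1e3; v=p-np.array(H); Rt=q2R(s['ee_rot']); y=np.degrees(np.arctan2(Rt[1,1],Rt[0,1]))
    print('R',np.linalg.norm(v),'ang',np.degrees(np.arctan2(v[1],v[0])),'yaw',y)
    w=[]
    for k in range(1,n+1):
        a=dth*k/n; c,si=np.cos(a),np.sin(a); q=np.array(H)+np.array([c*v[0]-si*v[1],si*v[0]+c*v[1]]); w.append((*q,z,y+np.degrees(a)))
    plan(w,g)
E
python3 - <<'E'
from plan import *
s=info(); arc2(-1.3,20,s['tool_pos'][2]*1e3,.008)
E
```

```text
t 35.95 p [762.4 -31.2 101.8] axes x [ 0.002  0.001 -1.   ] y [-1.536e-01  9.881e-01  7.000e-04] z [0.9881 0.1536 0.0023] F [-2.1  3.9  6.2] gap 0.144 q [-0.11  0.66  1.09  0.    1.39 -1.83]
R 274.78262557533816 ang -71.79404033094653 yaw 98.83499393386111
[[[0.008,0,-0.0023,-0.0177,3.7],[0.008,0,-0.0035,-0.0355,7.4],[0.008,0,-0.0035,-0.0534,11.2],[0.008,0,-0.0024,-0.0712,14.9],[0.008,0,-0.0001,-0.0889,18.6]]]
[[[0.008,0,-0.0023,-0.0177,3.7],[0.008,0,-0.0035,-0.0355,7.5],[0.008,0,-0.0035,-0.0534,11.2],[0.008,0,-0.0024,-0.0712,14.9],[0.008,0,-0.0001,-0.0889,18.6]]]
[[[0.008,0,-0.0023,-0.0177,3.8],[0.008,0,-0.0035,-0.0356,7.5],[0.008,0,-0.0035,-0.0534,11.2],[0.008,0,-0.0023,-0.0712,14.9],[0.008,0,0,-0.0889,18.7]]]
[[[0.008,0,-0.0024,-0.0178,3.7],[0.008,0,-0.0035,-0.0356,7.4],[0.008,0,-0.0036,-0.0534,11.1],[0.008,0,-0.0024,-0.0712,14.9],[0.008,0,-0.0002,-0.089,18.6]]]
```

Emit:
apply_moves([
  [[0.008,0,-0.0025,-0.0175,3.7],[0.008,0,-0.0035,-0.0355,7.4],[0.008,0,-0.0035,-0.0535,11.2],[0.008,0,-0.0025,-0.071,14.9],[0.008,0,0,-0.089,18.6]],
])

```text
t: 36.37
tool_pos: [0.6741, -0.045, 0.1017]
ee_rot: [0.706, 0.062, 0.703, -0.061]
force: [-0.1, 6.9, 6.7]
finger_gap: 0.15
```

Emit:
apply_moves([
  [[0.008,0,-0.0025,-0.0175,3.7],[0.008,0,-0.0035,-0.0355,7.4],[0.008,0,-0.0035,-0.0535,11.2],[0.008,0,-0.0025,-0.071,14.9],[0.008,0,0,-0.089,18.6]],
])

```text
t: 36.78
tool_pos: [0.5868, -0.03, 0.1017]
ee_rot: [0.687, 0.175, 0.684, -0.174]
force: [2.5, 6.3, 6.2]
finger_gap: 0.142
```

```bash
python3 - <<'E'
from plan import *
s=info(); arc2(-.975,15,s['tool_pos'][2]*1e3,.008)
E
```

```text
t 36.78 p [586.8 -30.  101.7] axes x [ 0.004  0.001 -1.   ] y [0.4784 0.8781 0.0028] z [ 0.8781 -0.4784  0.0032] F [2.5 6.3 6.2] gap 0.142 q [-0.14  0.21  1.68  0.    1.25 -1.21]
R 274.8202918712995 ang -109.06776562411511 yaw 61.41898826477758
[[[0.008,0,-0.0024,-0.0177,3.7],[0.008,0,-0.0036,-0.0355,7.4],[0.008,0,-0.0037,-0.0534,11.2],[0.008,0,-0.0026,-0.0712,14.9],[0.008,0,-0.0003,-0.0889,18.6]]]
[[[0.008,0,-0.0024,-0.0177,3.7],[0.008,0,-0.0036,-0.0355,7.5],[0.008,0,-0.0037,-0.0534,11.2],[0.008,0,-0.0026,-0.0712,14.9],[0.008,0,-0.0003,-0.0889,18.6]]]
[[[0.008,0,-0.0024,-0.0177,3.8],[0.008,0,-0.0036,-0.0356,7.5],[0.008,0,-0.0036,-0.0534,11.2],[0.008,0,-0.0025,-0.0712,14.9],[0.008,0,-0.0003,-0.089,18.7]]]
```

Emit:
apply_moves([
  [[0.008,0,-0.0025,-0.0175,3.7],[0.008,0,-0.0035,-0.0355,7.4],[0.008,0,-0.0035,-0.0535,11.2],[0.008,0,-0.0025,-0.071,14.9],[0.008,0,0,-0.089,18.6]],
])

```text
t: 37.2
tool_pos: [0.5088, 0.0121, 0.1017]
ee_rot: [0.649, 0.284, 0.647, -0.282]
force: [3.1, 5.2, 4.8]
finger_gap: 0.146
```

Emit:
apply_moves([
  [[0.008,0,-0.0025,-0.0175,3.7],[0.008,0,-0.0035,-0.0355,7.4],[0.008,0,-0.0035,-0.0535,11.2],[0.008,0,-0.0025,-0.071,14.9],[0.008,0,0,-0.089,18.6]],
])

```text
t: 37.62
tool_pos: [0.448, 0.0771, 0.1017]
ee_rot: [0.595, 0.385, 0.592, -0.383]
force: [3.3, 1.8, 4.6]
finger_gap: 0.143
```

Emit:
apply_moves([
  [[0.008,0,-0.0025,-0.0175,3.7],[0.008,0,-0.0035,-0.0355,7.4],[0.008,0,-0.0035,-0.0535,11.2],[0.008,0,-0.0025,-0.071,14.9],[0.008,0,0,-0.089,18.6]],
])

```text
t: 38.03
tool_pos: [0.4111, 0.1585, 0.1017]
ee_rot: [0.525, 0.476, 0.523, -0.474]
force: [1.7, -0.2, 5.6]
finger_gap: 0.146
```

```bash
python3 - <<'E'
from plan import *
s=info(); arc2(-.26,5,s['tool_pos'][2]*1e3,.008); shot('top','t23',(40,130,190,290),4);shot('wrist','w23')
E
```

```text
t 38.03 p [411.1 158.5 101.7] axes x [ 0.003  0.    -1.   ] y [0.9952 0.0976 0.0035] z [ 9.760e-02 -9.952e-01 -1.000e-04] F [ 1.7 -0.2  5.6] gap 0.146 q [ 0.25 -0.19  2.08 -0.    1.25  0.15]
R 274.85607324155615 ang -164.96597342827363 yaw 5.601286948509387
[[[0.008,0,-0.002,-0.0142,3],[0.008,0,-0.0032,-0.0284,6],[0.008,0,-0.0037,-0.0427,8.9],[0.008,0,-0.0035,-0.057,11.9],[0.008,0,-0.0025,-0.0712,14.9]]]
```

View pics/w23.png

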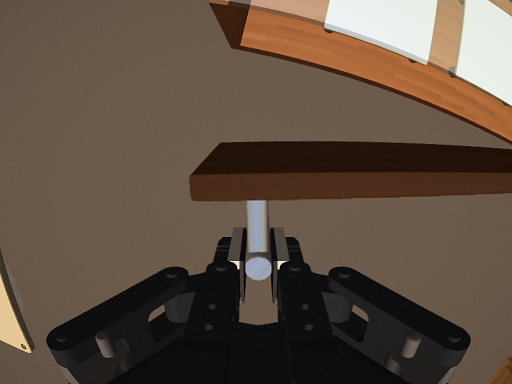

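Emit:
apply_moves([
  [[0.008,0,-0.002,-0.014,3],[0.008,0,-0.003,-0.028,6],[0.008,0,-0.0035,-0.0425,8.9],[0.008,0,-0.0035,-0.053,11],[0.008,0,-0.0035,-0.057,11.9]],
])

```text
t: 38.55
tool_pos: [0.4021, 0.2157, 0.1017]
ee_rot: [0.473, 0.527, 0.472, -0.525]
force: [-0.7, -0.4, 7.4]
finger_gap: 0.146
```

Emit:
apply_moves([
  [[0.008,0,0,-0.002,0.5],[0.008,0,0,-0.005,1],[0.008,0,0,-0.008,1.5],[0.008,0,0,-0.01,2],[0.008,0,0,-0.01,2]],
])

```text
t: 38.97
tool_pos: [0.4019, 0.2249, 0.1016]
ee_rot: [0.463, 0.534, 0.464, -0.534]
force: [-11.0, -0.5, 15.3]
finger_gap: 0.139
```

```bash
python3 - <<'E'
from plan import *
s=info(); arc2(-.02,1,s['tool_pos'][2]*1e3,.008); shot('wrist','w24'); info()
E
```

```text
t 38.97 p [401.9 224.9 101.6] axes x [-0.     0.001 -1.   ] y [ 9.900e-01 -1.411e-01 -4.000e-04] z [-0.1411 -0.99   -0.001 ] F [-11.   -0.5  15.3] gap 0.139 q [ 0.4  -0.13  2.02  0.    1.25  0.54]
R 274.73201847390726 ang -178.97633773012222 yaw -8.114339588904889
[[[0.008,0,-0.0008,-0.0054,1.1]]]
t 39.02 p [401.9 224.8 101.6] axes x [-0.     0.001 -1.   ] y [ 9.901e-01 -1.407e-01 -3.000e-04] z [-0.1407 -0.9901 -0.001 ] F [-10.2  -0.6  15.3] gap 0.141 q [ 0.4  -0.13  2.02  0.    1.25  0.54]
```

View pics/w24.png

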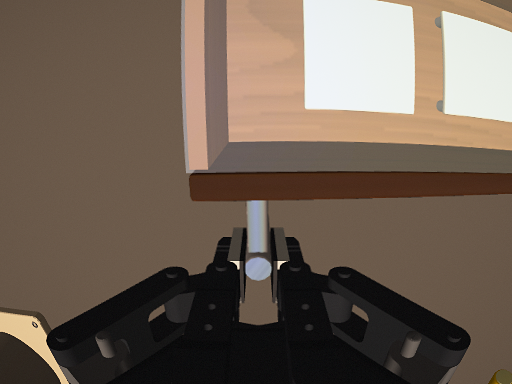

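Emit:
apply_moves([
  [[0.008,0,0,-0.002,0],[0.008,0,0,-0.003,0],[0.008,0,0,-0.004,0],[0.008,0,0,-0.004,0]],
])

```text
t: 39.35
tool_pos: [0.4019, 0.2263, 0.1015]
ee_rot: [-0.464, -0.533, -0.463, 0.536]
force: [-14.8, -13.7, 23.5]
finger_gap: 0.145
```

```bash
python3 - <<'E'
from plan import *
s=info(); arc2(-.02,1,s['tool_pos'][2]*1e3,.008);  shot('wrist','w25',(170,100,512,300),2.2)
E
```

```text
t 39.35 p [401.9 226.3 101.5] axes x [-0.002 -0.004 -1.   ] y [ 0.99   -0.1408 -0.0016] z [-0.1408 -0.99    0.0042] F [-14.8 -13.7  23.5] gap 0.145 q [ 0.4  -0.12  2.02 -0.    1.25  0.55]
R 274.73148593302136 ang -179.2746592359781 yaw -8.093064829686435
[[[0.008,0,-0.0008,-0.0054,1.1]]]
```

View pics/w25.png

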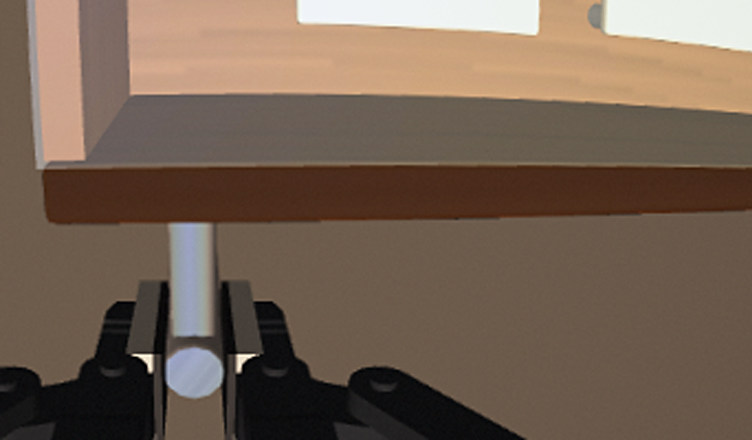

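Emit:
apply_moves([
  [[0.04,0,0,0,0],[0.085,0,0,0,0],[0.085,0,0,0,0],[0.085,0,0,0,0],[0.085,0,0,0.002,0]],
])

```text
t: 39.82
tool_pos: [0.4025, 0.2261, 0.0998]
ee_rot: [0.463, 0.534, 0.463, -0.534]
force: [0.2, 0.5, 0.4]
finger_gap: 0.847
```

Emit:
apply_moves([
  [[0.085,-0.02,0,0.001,0],[0.085,-0.05,0,0.001,0],[0.085,-0.085,0,0.001,0],[0.085,-0.12,0,0.001,0],[0.085,-0.13,0,0.001,0]],
])

```text
t: 40.23
tool_pos: [0.4045, 0.2258, 0.2359]
ee_rot: [0.464, 0.537, 0.463, -0.531]
force: [1.9, 0.4, 1.8]
finger_gap: 0.998
```

```bash
python3 - <<'E'
from plan import *
info(); shot('wrist','w26'); plan([(380,0,230,-8),(380,-20,230,-8)],.085)
E
```

```text
t 40.23 p [404.5 225.8 235.9] axes x [ 0.007  0.003 -1.   ] y [ 0.99   -0.1411  0.0068] z [-0.1411 -0.99   -0.0041] F [1.9 0.4 1.8] gap 0.998 q [ 0.4  -0.25  1.88 -0.    1.51  0.54]
[[[0.085,0.001,0.0012,0.0379,-0],[0.085,0.002,0.0024,0.0757,-0],[0.085,0.0029,0.0037,0.1136,-0.1],[0.085,0.0039,0.0049,0.1515,-0.1],[0.085,0.0049,0.0061,0.1893,-0.1]]]
[[[0.085,0.001,0.0011,0.0379,-0],[0.085,0.001,0.0039,0.0577,-0]]]
```

View pics/w26.png

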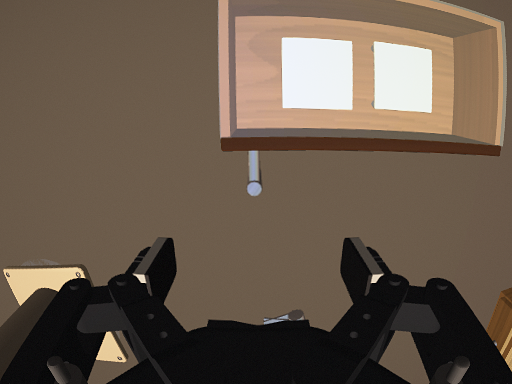

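The wrist view shows the door at (360,145) shut flush with no gap, and both plaques standing inside at (317,73) and (403,77). I'll back the arm off and check everything from the fixed cameras.

Emit:
apply_moves([
  [[0.085,0,0,0.038,0],[0.085,0,0.0025,0.0755,0],[0.085,0,0.0035,0.1135,0],[0.085,0,0.005,0.1515,0],[0.085,0,0.005,0.18,0]],
])

```text
t: 40.7
tool_pos: [0.3809, 0.0439, 0.2287]
ee_rot: [-0.463, -0.534, -0.463, 0.535]
force: [0.2, -0.4, 0.2]
finger_gap: 0.995
```

Emit:
apply_moves([
  [[0.085,0,0,0,0],[0.085,0,0,0,0],[0.085,0,0,0,0]],
])

```text
t: 40.95
tool_pos: [0.3817, 0.0462, 0.2292]
ee_rot: [-0.463, -0.534, -0.463, 0.534]
force: [-0.4, 0.8, 0.7]
finger_gap: 0.996
```

```bash
python3 - <<'E'
from plan import *
info(); shot('top','t27',(40,60,440,290),2); shot('side','s27',(190,90,380,280),4); t=np.load('pics/t27.npy'); save(t,'t27b',(45,150,165,270),6)
E
```

```text
t 40.95 p [381.7  46.2 229.2] axes x [-0.001  0.    -1.   ] y [ 9.898e-01 -1.421e-01 -6.000e-04] z [-1.421e-01 -9.898e-01 -4.000e-04] F [-0.4  0.8  0.7] gap 0.996 q [-0.01 -0.48  2.07  0.    1.56  0.13]
```

View pics/t27.png

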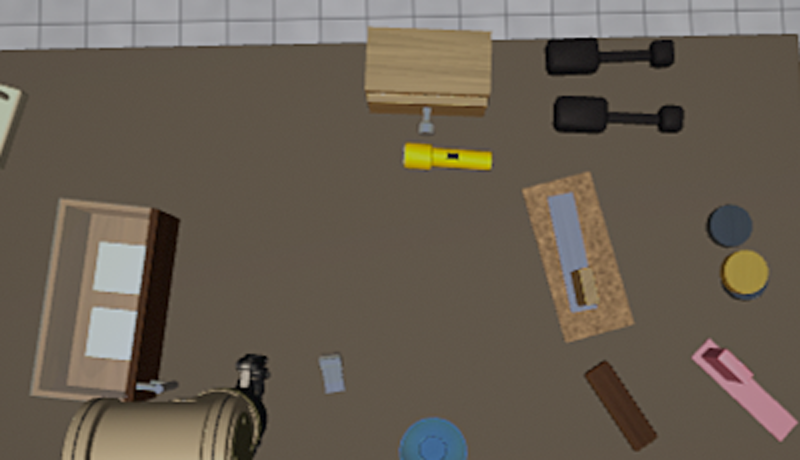

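View pics/t27b.png

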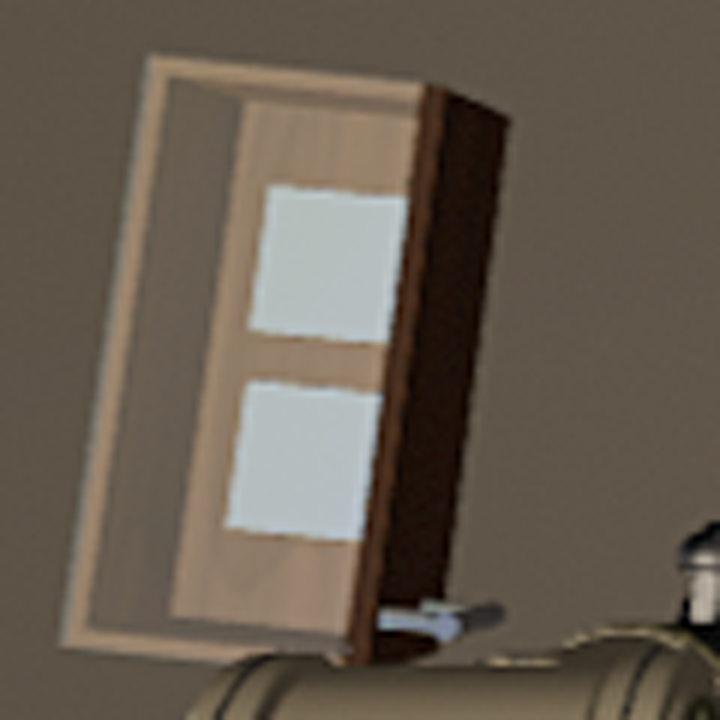

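View pics/s27.png

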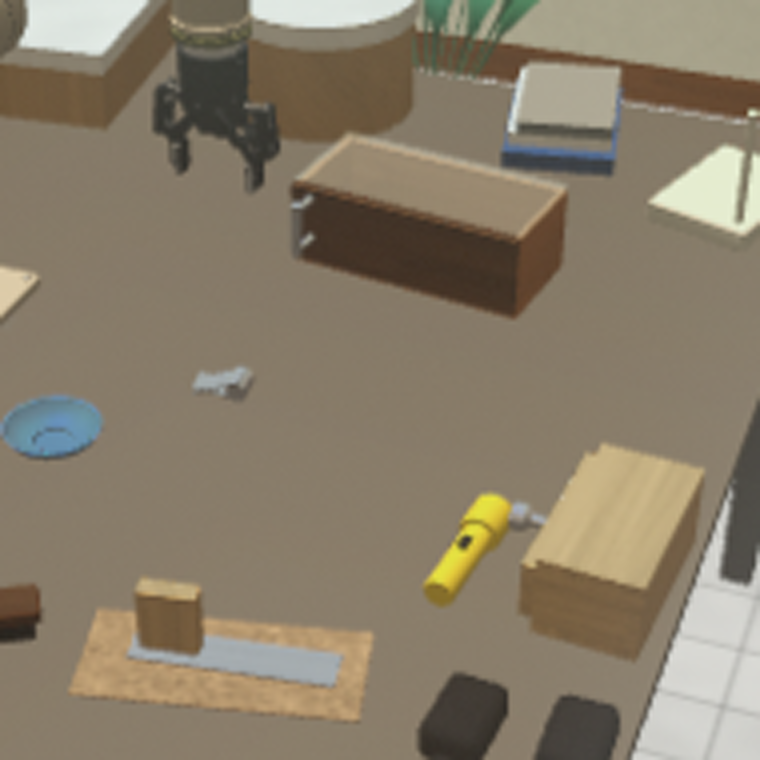

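```bash
python3 -c "
from rig import env
print(env.hand_in())"
```

```text
the job is handed in; nothing more can be done
None
```

The job is done and handed in at about 41 s of the 210 s allowed; the hand-in gives no verdict. Only two plaques were on the ledge, and both now stand on their feet inside the cupboard, side by side about 107 mm apart. The lifter lies flat back on the cork mat, and the door is shut.

**What I did, in order:**
1. I swung the door open to about 1.84 of its 1.9 rad.
2. I took the steel lifter with the wooden grip, not the pink or dark-brown look-alikes.
3. I slid it under each plaque, lifted it and set it down in the cupboard.
4. I laid the lifter back on the mat.
5. I pressed the door against its stop, which pushed back with about 14 N.

**Last checks:**
- **Door:** the top and wrist views show it flush with the cupboard front.
- **Plaques:** the top and wrist views show both inside, lying flat and clear of the walls and of each other. Neither was knocked aside during the run.
- **Torch and clamp:** they look to be where they started, judged by eye.
- **Forces:** the highest wrist reading I saw was about 31 N, while pressing the door shut.
- **Position estimates:** the top and wrist cameras disagreed by 2–5 mm on the cupboard position. I settled it from the handle's arc during opening, and the spare room covered the difference.

No check failed.

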